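Bay up a tray of thumb slugs and set the drilling-depth dial

ROBOT

A 6-joint arm with a two-finger parallel gripper is mounted at the origin on the work surface. World frame = base frame: x ahead of the robot, y to its left, z up, the work surface at z = 0. Lengths are in m, angles in rad, forces in N, time in s.
With the tool pointing down it reaches from about 0.35 to 0.975 m from the base axis. Payload 17.4 kg.
Tool frame: the origin (TCP) lies on the centre line of the jaws, within the pads' length; the fingertips stand 17 mm ahead of it and the grasp point (between the pads) lies 2 mm behind it; z points along the fingers, y is the line along which they close (so a half turn about z gives the same grasp; the last joint's range is limited). The gripper opens to 85 mm and grips with 20 to 120 N. Pads are 22 mm wide; open, the fingers measure 114 mm over their backs; the gripper's body (76 mm by 85 mm) begins 54 mm behind the grasp point. The pads swing forward as they close: fully open they stand 13 mm farther back than shut.
Start: joints at [-1.238, 0.116, 1.442, -0, 1.584, -0.038], TCP at [0.245, -0.629, 0.248] pointing down, gripper open.
Joint ranges: [-2.83, 2.83], [-0.83, 2.19], [0.07, 2.5], [-1.14, 4.28], [0.01, 3], [-2.97, 2.97]. Speed limits (rad/s): [1.89, 1.89, 2.22, 3.14, 3.14, 3.14].

INTERFACE

Orientations are given as a unit quaternion [x, y, z, w].
In Python, from bench import get_state, grab_frame, camera_params, job gives the robot as it stands. The module is installed in compiled form; this text tells all that it offers.
- The arm moves only by the tool jog_arm, never from a script. Its argument "deltas" is a list of rows, each an object with "translation": the shift along the tool's x, y, z in cm, a list of three; "delta_rot": the turn, a rotation vector about the tool's x, y, z in rad, a list of three; "hand": the finger opening in cm, from 0 to 8.54. A call has exactly 5 rows; each row is the pose to reach, as a shift and turn from the pose commanded when the call began, along the tool's axes at that moment; what a row does not reach only later rows make up. A row lasts 1/8 s, in which the tool goes at most 62.5 mm and 10.7 degrees, less where a joint would pass 70% of its speed; a pose out of reach is approached as far as the arm can. A call with a gripper value outside its range is refused whole. The fingers move at their own pace and stop on an object; the grip force is fixed at half the most. Time passes only in rows, so rows that repeat a pose let the fingers close, or fill a call up. It gives the time, the measured TCP pose, the force, the opening and the grip force at its end, in the units of the state.
- get_state(): the state, without advancing time (a new reading comes with each control period).
- grab_frame(name): name is "scene" or "top"; returns the picture (420x560x3 uint8, red, green, blue); there is no depth.
- camera_params(name): a dict with "fov_y" (degrees; the focal length in pixels is half the picture's height over the tangent of half this angle, whatever the lens; pixels are square), "cx", "cy" (the principal point, pixels), "R" (3x3) and "t" (3): a world point X has camera coordinates R X + t. Camera axes: x right, y down, z forward; pixel columns grow to the right and rows downward; lengths in m; the calibration is good to about 2 mm. A picture is of the moment at which its call begins. camera_params takes no time and is no camera call.
- job.hand_in(): hands the job in; it is judged then, once.
The state is a dict: "clock": time; "joints": joint angles; "qd": joint speeds; "tau": joint torques, N m; "ee_pos": TCP position; "ee_rot": TCP orientation; "wrist_force": force on the tool from outside, world axes, zero at the start; "wrist_torque": the same for the moment, N m; "grip_width": finger opening in m; "grasp_force": force on a finger pad.
Only numpy, scipy, OpenCV 4.12 (cv2) and the standard library are available. Lean on these libraries where they do the work, as an engineer would, in place of code of your own. Each camera call takes 0.05 s, during which the arm holds its last target. There are 200 camera calls.

TASK

Put every white thumb slug that is out on the bench into the blue tray while the tray is at the open end of the roller lane, then push the tray along the rollers (do not lift it) fully home against the stop in the green bay, and swing the chrome ruler across the lane behind it as far as it goes. Only after that set the drilling depth: turn the dial clockwise to its stop, then come back four clicks. Leave the red plug, the black punch and the jar where they are.

Things in the scene. Friction and masses are not known exactly. Their poses are not given: they have to be found in the camera images.
- slug1: white thumb slug: solid white cylinder, 36 mm diameter, 38 mm tall, 50 g, grey disc (10 mm radius) drawn on each end face; origin at the centre of the underside, z along its axis; starts standing on the bench. Three or all four of slug1 to slug4 are there in a run. If it is knocked over it lies on its side with its axis level
- slug2: white thumb slug: solid white cylinder, 36 mm diameter, 38 mm tall, 50 g, grey disc (10 mm radius) drawn on each end face; origin at the centre of the underside, z along its axis; starts standing on the bench. Three or all four of slug1 to slug4 are there in a run. If it is knocked over it lies on its side with its axis level
- slug3: white thumb slug: solid white cylinder, 36 mm diameter, 38 mm tall, 50 g, grey disc (10 mm radius) drawn on each end face; origin at the centre of the underside, z along its axis; starts standing on the bench. Three or all four of slug1 to slug4 are there in a run. If it is knocked over it lies on its side with its axis level
- slug4: white thumb slug: solid white cylinder, 36 mm diameter, 38 mm tall, 50 g, grey disc (10 mm radius) drawn on each end face; origin at the centre of the underside, z along its axis; starts standing on the bench. Three or all four of slug1 to slug4 are there in a run. If it is knocked over it lies on its side with its axis level
- tray: open blue plastic tray, outside 112 (x) x 190 (y) x 38 mm high, walls and floor 4 mm thick (inside 104 x 182 mm, 34 mm deep), 0.35 kg, loose on the rollers; origin at the centre of its underside, its y is along the lane. Upper rim is 70 mm above the bench as it stands on the rollers
- lane: fixed roller lane, 136 (x) x 500 (y) mm; origin at the centre of its underside on the bench; y runs along it from the open loading end (-y, no wall) to the green bay (+y). Rollers' tops 32 mm above the bench; two side guides, 9 mm thick, centred at x = -63.5 and +63.5 mm, rise to 40 mm: the tray has about 3 mm to spare each side. About 2 N move the tray; it stays where left
- bay_stop (a point): middle of the face of the black bumper on the green end stop (66 mm high), at x = 0, y = +230 mm of the lane, 50 mm above the bench. The tray is fully home when its front wall touches it: tray origin then at y = +135 mm in the lane's frame
- ruler (a joint): swing angle (rad) of the chrome ruler about its upright pivot: at 0 it points along the lane's -y, beside the lane; it grows counter-clockwise seen from above; at 1.571, its end stop, it points along the lane's +x, across the lane. Range -0.6 to 1.571. Light friction (0.06 N m) holds it where it is left. Its way is free only when the tray is home; 10 mm then remain between them
- ruler_pivot (a point): the ruler's pivot axis at the ruler's mid-thickness, 54 mm above the bench; in the lane's frame at x = -82 mm, y = +16 mm. Below it a post of 11 mm radius
- ruler_tip (a point): centre of the free end of the chrome ruler, 190 mm from the pivot axis: a steel bar 207 mm long (17 mm of it behind the pivot), 28 mm wide, 8 mm thick, level, its underside 50 mm and its top 58 mm above the bench
- dial_base: grey housing of the depth dial, fixed on the bench, 104 x 104 x 36 mm high, origin at the centre of its underside; on its black face 13 radial marks around the dial, one for each click, 0.30 rad apart: white, and red for the mark of the clockwise stop
- dial (a joint): angle (rad) of the depth dial, growing as it turns clockwise seen from above, 0 to 3.6; clockwise stop at 3.60, pointer at the red mark. Sprung clicks every 0.30 rad (0, 0.3, .. 3.6): left alone it settles in the nearest; passing one takes about 0.05 N m. Four clicks back from the stop is 2.40. At 0 the pointer end looks along the housing's -x; at q the bar's yaw is the housing's yaw minus q
- dial_grip (a point): on the dial's axis, in the black grip bar, at the height to grip it, 72 mm above the bench; its x runs along the bar (pointer end, with white line and red dot, at -x). The bar is 56 mm long, 14 mm wide, 32 mm high, its top 79 mm above the bench, on an aluminium disc of 66 mm diameter whose top is 47 mm above the bench
- plug: red polyester plug, standing cylinder, 32 mm diameter, 36 mm tall, origin at the centre of its underside; not to be moved
- punch: black steel insert punch lying on the bench, 120 mm long along its x, 24 mm thick, origin under its middle; not to be moved
- jar: closed jar, 56 mm diameter, 70 mm tall, origin at the centre of its underside; not to be moved
Mind the look-alikes: they are no part of the job. There is more than one size of the dial_base; the job needs the larger.

How it is judged:
By the outcome, as a careful person would: the job done as asked, in the order asked, and still so for the second after the job is handed in, with the robot touching nothing.
Of slug1, slug2, slug3, slug4 only 3 to 4 are there at a start; the rules pass over those that are not, and their reading is None.
At some moment in a run one of slug1, slug2, slug3, slug4 may be knocked a few centimetres aside while the robot is not near it.
Once in a run the grip may slacken for a moment while it holds something.
It also fails if it takes over 200 s, if anything falls off the work surface, if the arm or the gripper's body presses on something with over 40 N, if the wrist force passes 120 N, or if a joint passes its speed limit or range.

## Working session

There is one attempt and no reset: what is moved stays moved. The work goes in short steps, Python scripts to look and compute and a tool call to move; the robot and the scene stay as the last step left them, time stands still between calls to the robot, and variables do not carry over. Pictures are saved under pics/ and viewed, at most 14 in all, crops included, and the job is handed in when it is done.

Besides the shell and the picture viewer there is one more tool, called after "Call:" as name(argument=value, ...) on one line, values as JSON. jog_arm: Moves the arm, as the interface text tells. Its arguments: {"type":"object","properties":{"deltas":{"type":"array"}},"required":["deltas"]}

```bash
mkdir -p pics; ls; python3 - <<'E'
from bench import *
import cv2
for n in("scene","top"):
    p=camera_params(n);print(n,p)
    cv2.imwrite(f"pics/{n}0.png",cv2.resize(grab_frame(n)[:,:,::-1],(800,600),interpolation=cv2.INTER_CUBIC))
print(get_state())
E
```

```text
pics
scene {'fov_y': 52.552657832193916, 'cx': 284.1720487346543, 'cy': 205.59202919346993, 'R': array([[-0.68197106,  0.73127745, -0.01219738],
       [ 0.4503596 ,  0.40673683, -0.7948216 ],
       [-0.57627399, -0.54753853, -0.60672057]]), 't': array([ 0.37009034, -0.14733344,  1.24886134])}
top {'fov_y': 47.213153052006845, 'cx': 278.5949510799999, 'cy': 208.6605727491218, 'R': array([[ 0.0258146 , -0.99964808,  0.00610979],
       [-0.98322213, -0.02649349, -0.1804781 ],
       [ 0.18057645, -0.00134831, -0.98356003]]), 't': array([-0.01041158,  0.5183212 ,  1.09737979])}
{'clock': 0.1, 'joints': array([-1.23783187e+00,  1.16410311e-01,  1.44220452e+00,  1.77137795e-05,
        1.58398852e+00, -3.77881848e-02]), 'qd': array([ 0.00154373, -0.00115855, -0.0035815 , -0.00216886,  0.00102815,
        0.00013153]), 'tau': array([ 1.98441907e-03, -7.33666563e+01, -6.33791542e+01,  8.84198903e-05,
        5.30812220e-03, -2.31587464e-06]), 'ee_pos': array([ 0.24451694, -0.62898915,  0.24765091]), 'ee_rot': array([ 9.82866812e-01,  1.84316505e-01, -6.55534529e-05, -5.01159552e-04]), 'wrist_force': array([-0.52337738, -0.49531411,  1.24910038]), 'wrist_torque': array([ 0.04266232, -0.01229513, -0.03873531]), 'grasp_force': 0.0, 'grip_width': 0.0854184020258698}
```

View pics/scene0.png

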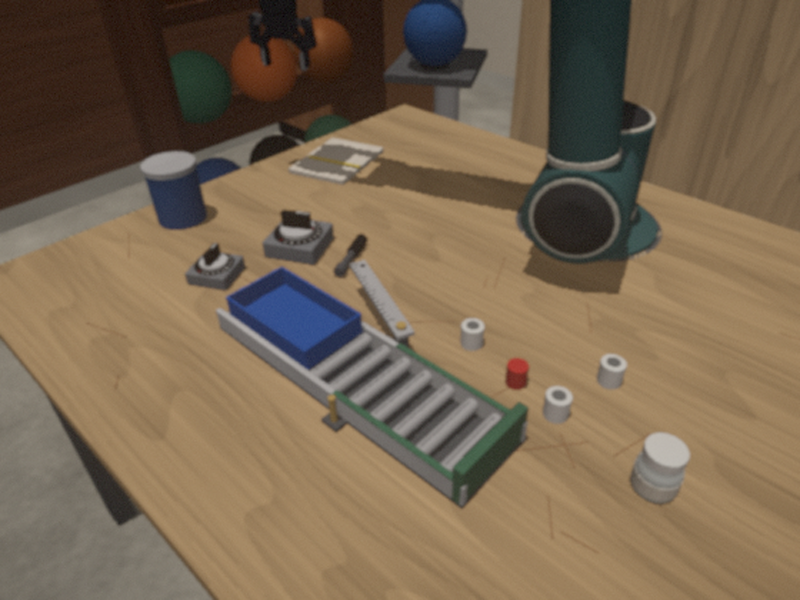

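View pics/top0.png

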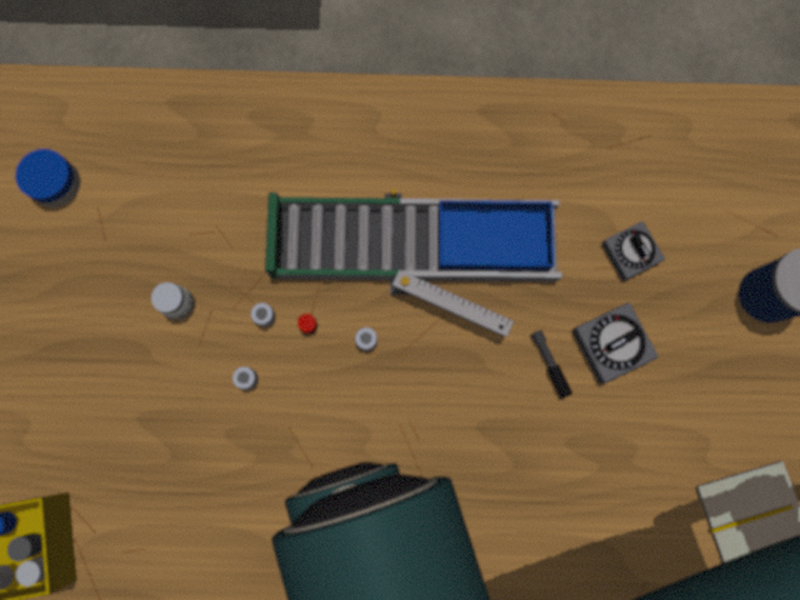

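The top picture shows slugs at (262,315), (244,378) and (366,339) in 800-px units, plus the plug at (307,323), the tray at (496,236), the lane from 267 to 560 and the larger dial at (615,342). The bay is at the left. I'll enlarge this next.

```bash
cat > h.py <<'E'
import numpy as np, cv2
from bench import *
from scipy.spatial.transform import Rotation as Ro
def ray(n,u,v,z):
    p=camera_params(n); f=210/np.tan(np.radians(p['fov_y']/2))
    R=np.array(p['R']);t=np.array(p['t']); d=R.T@np.array([(u-p['cx'])/f,(v-p['cy'])/f,1]); c=-R.T@t
    return c+d*(z-c[2])/d[2]
def proj(n,X):
    p=camera_params(n); f=210/np.tan(np.radians(p['fov_y']/2))
    q=np.array(p['R'])@np.array(X)+p['t']; return np.array([p['cx']+f*q[0]/q[2],p['cy']+f*q[1]/q[2]])
def crop(n,name,u0,v0,w,h,s):
    im=grab_frame(n)[v0:v0+h,u0:u0+w,::-1]
    cv2.imwrite(f"pics/{name}.png",cv2.resize(im,None,fx=s,fy=s,interpolation=cv2.INTER_CUBIC))
def to_tool(target,yaw=None):
    """shift in tool axes (cm) to reach world target; and z-turn for tool y along world yaw"""
    s=get_state();R=Ro.from_quat(s['ee_rot'])
    d=R.inv().apply(np.array(target)-s['ee_pos'])*100
    y=R.apply([0,1,0]); return np.round(d,2), np.degrees(np.arctan2(y[1],y[0]))
E
python3 - <<'E'
from h import *
crop("top","t1",160,125,320,160,2.5)
for nm,u,v,z in [("s1",262,315,.038),("s2",244,378,.038),("s3",366,339,.038),("plug",307,322,.036),("dial",615,342,.079),("tray",496,236,.07),("jar",167,298,.07)]:
    print(nm,ray("top",u*.7,v*.7,z).round(4))
for nm,u,v,z in [("s1",558,397,.038),("s2",613,364,.038),("s3",472,327,.038),("plug",517,366,.036),("dial",296,215,.079)]:
    print(nm,ray("scene",u*.7,v*.7,z).round(4))
E
```

```text
s1 [0.4852 0.2297 0.038 ]
s2 [0.3798 0.2528 0.038 ]
s3 [0.4495 0.0546 0.038 ]
plug [0.4757 0.1543 0.036 ]
dial [ 0.4503 -0.3466  0.079 ]
tray [ 0.6235 -0.1569  0.07  ]
jar [0.5042 0.3797 0.07  ]
s1 [0.4921 0.2323 0.038 ]
s2 [0.3849 0.256  0.038 ]
s3 [0.4554 0.0577 0.038 ]
plug [0.478  0.1566 0.036 ]
dial [ 0.4614 -0.3538  0.079 ]
```

View pics/t1.png

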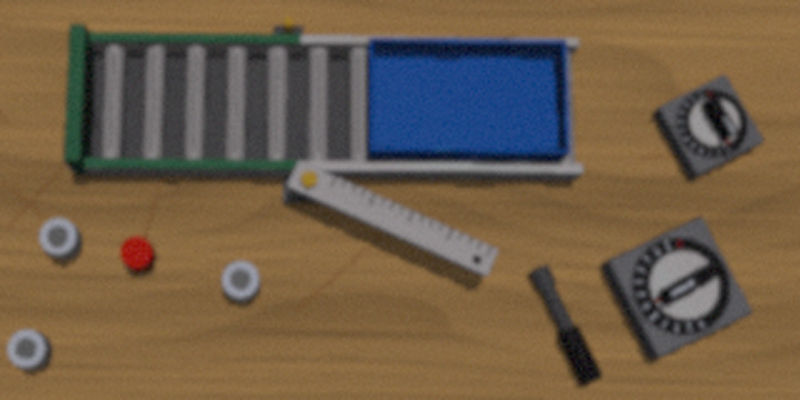

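The crop shows grey discs at (59,236), (25,349) and (240,280), plug top at (137,252), pivot at (309,179), and tray rim corners at about (369,40), (570,40), (569,158), (368,157). The dial's red mark is at (680,243), with its axis near (684,288). The top and scene estimates differ by about 6 mm, so I'll check for lens distortion.

```bash
python3 - <<'E'
from h import *
crop("scene","s1",125,125,390,235,2.05)
E
```

```text
(no output)
```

View pics/s1.png

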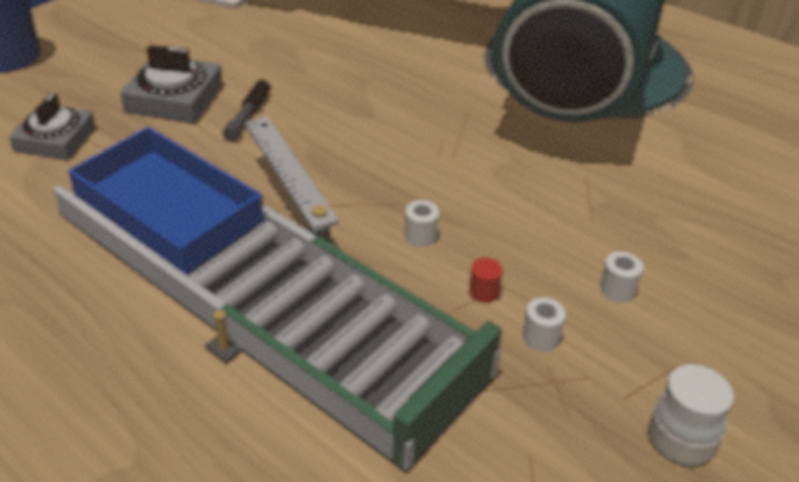

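The scene crop shows discs at (422,210), (545,311) and (624,263), plug at (487,269), pivot at (320,211), and tray corners at (73,178), (150,132), (262,198) and (182,240). There are three slugs, and no fourth in sight.

```bash
cat > fit.py <<'E'
from h import *
from scipy.optimize import least_squares
T=np.array([(59,236),(25,349),(240,280),(137,252),(309,179),(477,259),(368,157),(369,40),(570,40),(569,158)])/2.5+[160,125]
S=np.array([(545,311),(624,263),(422,210),(487,269),(320,211),(264,125),(262,198),(182,240),(73,178),(150,132)])/2.05+[125,125]
Z=[.038]*3+[.036,.06,.058]+[.07]*4
nm="s1 s2 s3 plug pivot hole trBR trBF trOF trOR".split()
def und(n,uv,k):
    p=camera_params(n);f=210/np.tan(np.radians(p['fov_y']/2));c=np.array([p['cx'],p['cy']])
    d=(np.array(uv,float)-c)/f; r=d.copy()
    for _ in range(8): r=d/(1+k*(r**2).sum(-1,keepdims=True))
    return c+f*r
def W(n,P,k,Z): return np.array([ray(n,*q,z) for q,z in zip(und(n,P,k),Z)])
def tray(k,b):
    # tray corner model from pose
    th,cx,cy=b; c,s=np.cos(th),np.sin(th); L=np.array([(-.056,.095),(.056,.095),(.056,-.095),(-.056,-.095)])
    return L@np.array([[c,s],[-s,c]])+[cx,cy]
def res(x):
    a=W("top",T,x[0],Z);b=W("scene",S,x[1],Z)
    m=tray(0,x[2:5]); return np.r_[(a-b)[:,:2].ravel(),(a[6:,:2]-m).ravel(),(b[6:,:2]-m).ravel()]*1000
if __name__=="__main__":
    for fr in (0,1):
        f=(lambda x:res(np.r_[0,0,x[2:]])) if not fr else res
        r=least_squares(f,[0,0,0,.62,-.15]); k=r.x if fr else np.r_[0,0,r.x[2:]]
        print(k.round(4),np.sqrt((r.fun**2).mean()))
        a=W("top",T,k[0],Z);b=W("scene",S,k[1],Z)
        for i in range(10): print(nm[i],a[i].round(4),b[i].round(4))
E
python3 fit.py
```

```text
[ 0.      0.      0.0258  0.6287 -0.1536] 7.258525684330418
s1 [0.4879 0.2294 0.038 ] [0.4891 0.231  0.038 ]
s2 [0.3797 0.2547 0.038 ] [0.3805 0.2543 0.038 ]
s3 [0.4503 0.0551 0.038 ] [0.4509 0.0554 0.038 ]
plug [0.4748 0.1545 0.036 ] [0.4771 0.1576 0.036 ]
pivot [ 0.5454 -0.0078  0.06  ] [ 0.5442 -0.0065  0.06  ]
hole [ 0.4735 -0.1671  0.058 ] [ 0.4728 -0.1649  0.058 ]
trBR [ 0.5659 -0.0627  0.07  ] [ 0.5779 -0.0572  0.07  ]
trBF [ 0.6809 -0.0619  0.07  ] [ 0.6754 -0.0685  0.07  ]
trOF [ 0.6863 -0.2548  0.07  ] [ 0.6909 -0.2322  0.07  ]
trOR [ 0.5701 -0.2521  0.07  ] [ 0.582  -0.2392  0.07  ]
[ 0.5161  0.0792  0.022   0.6272 -0.1513] 6.713948520559471
s1 [0.4885 0.2251 0.038 ] [0.4889 0.2293 0.038 ]
s2 [0.3839 0.2472 0.038 ] [0.3812 0.2515 0.038 ]
s3 [0.4505 0.055  0.038 ] [0.4509 0.0553 0.038 ]
plug [0.4752 0.153  0.036 ] [0.4771 0.1569 0.036 ]
pivot [ 0.5454 -0.0078  0.06  ] [ 0.5441 -0.0065  0.06  ]
hole [ 0.474  -0.1651  0.058 ] [ 0.4728 -0.1649  0.058 ]
trBR [ 0.5658 -0.0625  0.07  ] [ 0.5779 -0.0572  0.07  ]
trBF [ 0.6789 -0.0612  0.07  ] [ 0.6749 -0.0685  0.07  ]
trOF [ 0.6804 -0.246   0.07  ] [ 0.6896 -0.231   0.07  ]
trOR [ 0.5687 -0.2455  0.07  ] [ 0.5817 -0.2385  0.07  ]
```

No lens distortion, and the two views agree within 2 mm on the discs. I start moving now.

Call:
jog_arm(deltas=[{"translation": [3.4, -4.3, 0], "delta_rot": [0, 0, -0.17], "hand": 6.5}, {"translation": [6.8, -8.6, 0], "delta_rot": [0, 0, -0.34], "hand": 6.5}, {"translation": [10.2, -12.9, 0], "delta_rot": [0, 0, -0.51], "hand": 6.5}, {"translation": [13.6, -17.2, 0], "delta_rot": [0, 0, -0.68], "hand": 6.5}, {"translation": [17.0, -21.5, 0], "delta_rot": [0, 0, -0.85], "hand": 6.5}])

```text
clock: 0.82
ee_pos: [0.3253, -0.3654, 0.2482]
ee_rot: [0.818, 0.575, 0.0, 0.0]
wrist_force: [1.0, 0.8, -0.2]
grip_width: 0.0648
grasp_force: 0.0
```

```bash
cat >> h.py <<'E'
def go(x,y,z,yaw):
    """tool-axes shift (cm) and turn to bring the TCP to x,y,z, tool down, tool y at yaw (mod pi)"""
    s=get_state();R=Ro.from_quat(s['ee_rot'])
    yv=np.array([np.cos(yaw),np.sin(yaw),0])
    if R.apply([0,1,0])@yv<0: yv=-yv
    zv=np.array([0,0,-1]);G=Ro.from_matrix(np.c_[np.cross(yv,zv),yv,zv])
    d=R.inv().apply(np.array([x,y,z])-s['ee_pos'])*100
    print("t",round(s['clock'],2),"pos",s['ee_pos'].round(4),"j1,6",s['joints'][[0,5]].round(2),"w",s['grip_width'].round(4),"F",s['wrist_force'].round(1),"g",round(s['grasp_force'],1))
    print("  tr",d.round(2),"rot",(R.inv()*G).as_rotvec().round(3))
E
python3 -c "
from h import *
go(.4506,.0553,.12,.025)"
```

```text
Traceback (most recent call last):
  File "h.py", line 26, in go
    print("t",round(s['clock'],2),"pos",s['ee_pos'].round(4),"j1,6",s['joints'][[0,5]].round(2),"w",s['grip_width'].round(4),"F",s['wrist_force'].round(1),"g",round(s['grasp_force'],1))
                                                                                                    ^^^^^^^^^^^^^^^^^^^^^
AttributeError: 'float' object has no attribute 'round'
```

```bash
sed -i "s/s\['grip_width'\].round(4)/round(s['grip_width'],4)/" h.py
python3 -c "
from h import *
go(.4506,.0553,.12,0)"
```

```text
t 0.82 pos [ 0.3253 -0.3654  0.2482] j1,6 [-0.9  -0.55] w 0.0648 F [ 1.   0.8 -0.2] g 0.0
  tr [43.83 -2.42 12.82] rot [ 0.     0.    -0.345]
```

Call:
jog_arm(deltas=[{"translation": [5.4, -0.3, 1], "delta_rot": [0, 0, -0.12], "hand": 6.5}, {"translation": [10.8, -0.6, 2], "delta_rot": [0, 0, -0.24], "hand": 6.5}, {"translation": [16.2, -0.9, 3], "delta_rot": [0, 0, -0.345], "hand": 6.5}, {"translation": [21.6, -1.2, 4], "delta_rot": [0, 0, -0.345], "hand": 6.5}, {"translation": [27.0, -1.5, 5], "delta_rot": [0, 0, -0.345], "hand": 6.5}])

```text
clock: 1.45
ee_pos: [0.4037, -0.1067, 0.1981]
ee_rot: [0.709, 0.705, 0.0, 0.0]
wrist_force: [0.5, -1.5, 0.5]
grip_width: 0.0649
grasp_force: 0.0
```

Call:
jog_arm(deltas=[{"translation": [5, 1.5, 2], "delta_rot": [0, 0, 0], "hand": 6.5}, {"translation": [10, 3, 4], "delta_rot": [0, 0, 0], "hand": 6.5}, {"translation": [14, 4.2, 6.5], "delta_rot": [0, 0, 0], "hand": 6.5}, {"translation": [16.15, 4.85, 7.8], "delta_rot": [0, 0, 0], "hand": 6.5}, {"translation": [16.15, 4.85, 7.8], "delta_rot": [0, 0, 0], "hand": 6.5}])

```text
clock: 2.08
ee_pos: [0.4525, 0.054, 0.1192]
ee_rot: [0.708, 0.706, -0.001, -0.001]
wrist_force: [-0.7, -0.7, 0.6]
grip_width: 0.0652
grasp_force: 0.0
```

```bash
python3 -c "
from h import *
crop('scene','s2',125,125,390,235,2.05)
go(.4506,.0553,.024,0)"
```

```text
t 2.12 pos [0.4527 0.0531 0.1201] j1,6 [0.06 0.06] w 0.0648 F [ 0.2 -0.8  0.3] g 0.0
  tr [ 0.22 -0.2   9.61] rot [-0.001  0.    -0.004]
```

View pics/s2.png

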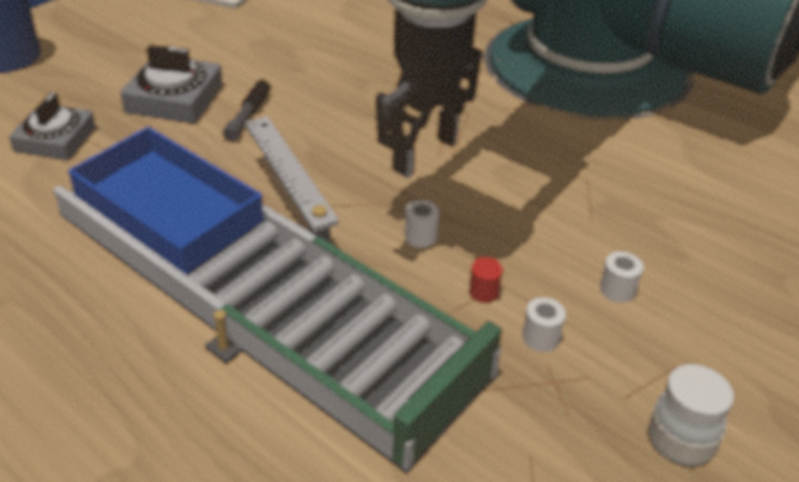

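The slug is still at (422,210), with the gripper above it.

Call:
jog_arm(deltas=[{"translation": [0.2, -0.2, 4], "delta_rot": [0, 0, 0], "hand": 6.5}, {"translation": [0.2, -0.2, 8], "delta_rot": [0, 0, 0], "hand": 6.5}, {"translation": [0.2, -0.2, 9.6], "delta_rot": [0, 0, 0], "hand": 6.5}, {"translation": [0.2, -0.2, 9.6], "delta_rot": [0, 0, 0], "hand": 6.5}, {"translation": [0.2, -0.2, 9.6], "delta_rot": [0, 0, 0], "hand": 3}])

```text
clock: 2.75
ee_pos: [0.4518, 0.0547, 0.026]
ee_rot: [0.709, 0.705, 0.001, 0.001]
wrist_force: [0.4, 1.0, -0.2]
grip_width: 0.0483
grasp_force: 0.0
```

Call:
jog_arm(deltas=[{"translation": [0, 0, 0], "delta_rot": [0, 0, 0], "hand": 2.5}, {"translation": [0, 0, 0], "delta_rot": [0, 0, 0], "hand": 2.5}, {"translation": [0, 0, 0], "delta_rot": [0, 0, 0], "hand": 2.5}, {"translation": [0, 0, 0], "delta_rot": [0, 0, 0], "hand": 2.5}, {"translation": [0, 0, 0], "delta_rot": [0, 0, 0], "hand": 2.5}])

```text
clock: 3.38
ee_pos: [0.4519, 0.0549, 0.0261]
ee_rot: [0.709, 0.705, 0.001, 0.001]
wrist_force: [-2.5, -1.1, 8.4]
grip_width: 0.0346
grasp_force: 59.5
```

Call:
jog_arm(deltas=[{"translation": [0, 0, -2], "delta_rot": [0, 0, 0], "hand": 2.5}, {"translation": [0, 0, -5], "delta_rot": [0, 0, 0], "hand": 2.5}, {"translation": [0, 0, -8], "delta_rot": [0, 0, 0], "hand": 2.5}, {"translation": [0, 0, -11], "delta_rot": [0, 0, 0], "hand": 2.5}, {"translation": [0, 0, -11.6], "delta_rot": [0, 0, 0], "hand": 2.5}])

```text
clock: 4.0
ee_pos: [0.4518, 0.055, 0.143]
ee_rot: [0.709, 0.705, 0.002, 0.001]
wrist_force: [0.4, -0.1, -0.5]
grip_width: 0.0347
grasp_force: 59.8
```

Call:
jog_arm(deltas=[{"translation": [-3.2, 3.5, 0], "delta_rot": [0, 0, 0], "hand": 2.5}, {"translation": [-6.4, 7.0, 0], "delta_rot": [0, 0, 0], "hand": 2.5}, {"translation": [-9.6, 10.5, 0], "delta_rot": [0, 0, 0], "hand": 2.5}, {"translation": [-12.8, 14.0, 0], "delta_rot": [0, 0, 0], "hand": 2.5}, {"translation": [-15.8, 17.4, 0], "delta_rot": [0, 0, 0], "hand": 2.5}])

```text
clock: 4.62
ee_pos: [0.625, -0.1052, 0.1394]
ee_rot: [0.709, 0.705, -0.0, -0.0]
wrist_force: [0.4, 0.7, -0.2]
grip_width: 0.0348
grasp_force: 43.4
```

```bash
python3 -c "
from h import *
crop('top','t2',160,125,320,220,2.5)
go(.6245,-.103,.062,0)"
```

```text
t 4.67 pos [ 0.6275 -0.1081  0.1389] j1,6 [-0.21 -0.2 ] w 0.0348 F [-2.5 -2.4 -2.6] g 44.2
  tr [ 0.52 -0.3   7.69] rot [ 0.     0.001 -0.006]
```

View pics/t2.png

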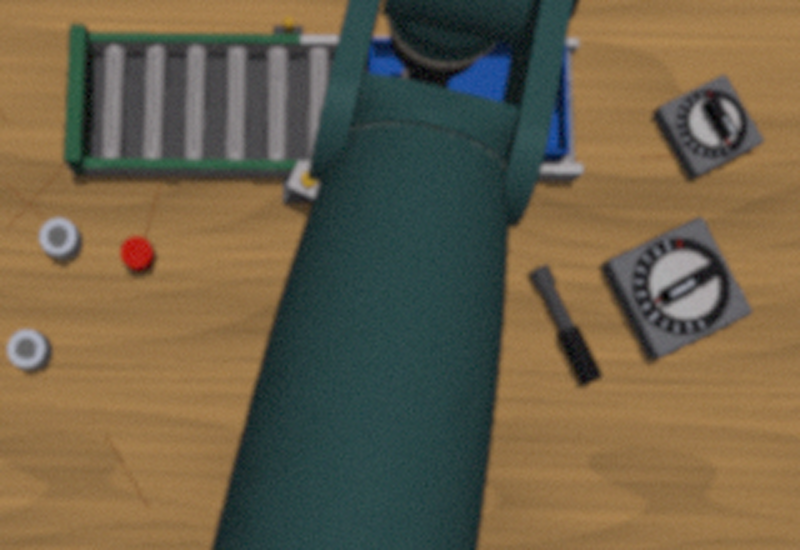

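Slugs 1 and 2 haven't moved, at (59,236) and (25,349). The arm hides the tray. Grip force has dropped a little, so I'll lower in two steps.

Call:
jog_arm(deltas=[{"translation": [0.2, -0.1, 1], "delta_rot": [0, 0, 0], "hand": 2.5}, {"translation": [0.2, -0.1, 2], "delta_rot": [0, 0, 0], "hand": 2.5}, {"translation": [0.2, -0.1, 3], "delta_rot": [0, 0, 0], "hand": 2.5}, {"translation": [0.2, -0.1, 4], "delta_rot": [0, 0, 0], "hand": 2.5}, {"translation": [0.2, -0.1, 4], "delta_rot": [0, 0, 0], "hand": 2.5}])

```text
clock: 5.3
ee_pos: [0.6227, -0.1016, 0.0994]
ee_rot: [0.709, 0.705, -0.0, -0.0]
wrist_force: [0.4, -0.1, 1.0]
grip_width: 0.0349
grasp_force: 60.5
```

```bash
python3 -c "
from h import *
crop('scene','s3',150,150,160,120,5)
go(.6245,-.103,.064,0)"
```

```text
t 5.35 pos [ 0.623  -0.1018  0.1001] j1,6 [-0.2 -0.2] w 0.0344 F [-0.1 -0.  -0.1] g 60.5
  tr [-0.12  0.15  3.61] rot [-0.    -0.    -0.005]
```

View pics/s3.png

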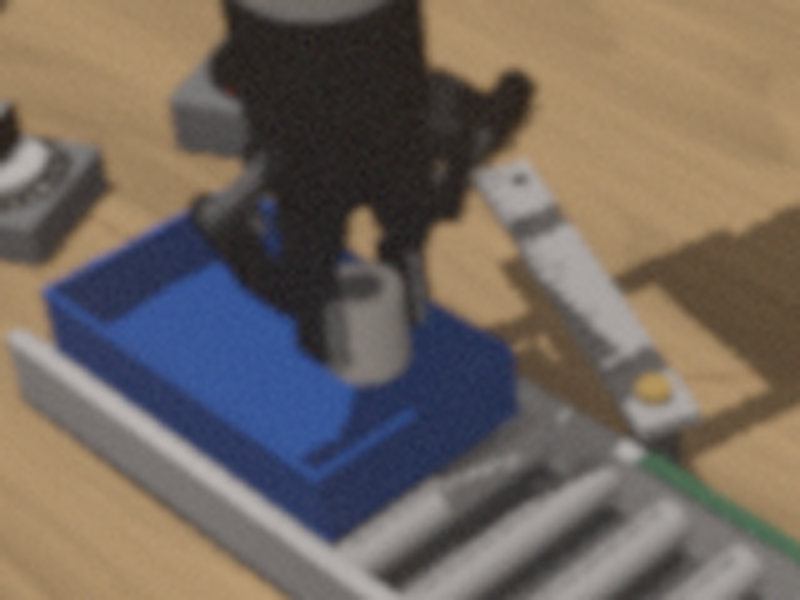

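The slug is held upright over the tray. Its lower edge is at about (370,380) in this crop. I lower it, release and retreat.

Call:
jog_arm(deltas=[{"translation": [0, 0.1, 1], "delta_rot": [0, 0, 0], "hand": 2.5}, {"translation": [0, 0.1, 2], "delta_rot": [0, 0, 0], "hand": 2.5}, {"translation": [0, 0.1, 2.8], "delta_rot": [0, 0, 0], "hand": 2.5}, {"translation": [0, 0.1, 3.4], "delta_rot": [0, 0, 0], "hand": 2.5}, {"translation": [0, 0.1, 3.5], "delta_rot": [0, 0, 0], "hand": 2.5}])

```text
clock: 5.98
ee_pos: [0.624, -0.1019, 0.0647]
ee_rot: [0.709, 0.705, -0.0, -0.0]
wrist_force: [-0.1, -0.2, -1.7]
grip_width: 0.0347
grasp_force: 60.5
```

Call:
jog_arm(deltas=[{"translation": [0, 0, 0], "delta_rot": [0, 0, 0], "hand": 5.5}, {"translation": [0, 0, 0], "delta_rot": [0, 0, 0], "hand": 5.5}, {"translation": [0, 0, 0], "delta_rot": [0, 0, 0], "hand": 5.5}, {"translation": [0, 0, 0], "delta_rot": [0, 0, 0], "hand": 5.5}, {"translation": [0, 0, -2], "delta_rot": [0, 0, 0], "hand": 5.5}])

```text
clock: 6.6
ee_pos: [0.6234, -0.1018, 0.0847]
ee_rot: [0.709, 0.705, -0.001, -0.001]
wrist_force: [0.4, 0.4, 0.0]
grip_width: 0.0554
grasp_force: 0.0
```

Call:
jog_arm(deltas=[{"translation": [0, 0, -3], "delta_rot": [0, 0, 0], "hand": 5.5}, {"translation": [0, 0, -6], "delta_rot": [0, 0, 0], "hand": 5.5}, {"translation": [4, -2, -8], "delta_rot": [0, 0, 0], "hand": 5.5}, {"translation": [8, -4, -8], "delta_rot": [0, 0, 0], "hand": 5.5}, {"translation": [12, -6, -8], "delta_rot": [0, 0, 0], "hand": 5.5}])

```text
clock: 7.22
ee_pos: [0.5643, 0.0194, 0.1673]
ee_rot: [0.709, 0.705, 0.001, 0.001]
wrist_force: [0.8, 0.4, -0.3]
grip_width: 0.055
grasp_force: 0.0
```

```bash
python3 -c "
from h import *
crop('scene','s4',150,125,390,235,2.05)
go(.4885,.2302,.12,0)"
```

```text
t 7.28 pos [0.5625 0.0229 0.1672] j1,6 [-0.01 -0.  ] w 0.0549 F [0.9 2.6 0.8] g 0.0
  tr [20.7  -7.49  4.75] rot [ 0.001 -0.002 -0.004]
```

View pics/s4.png

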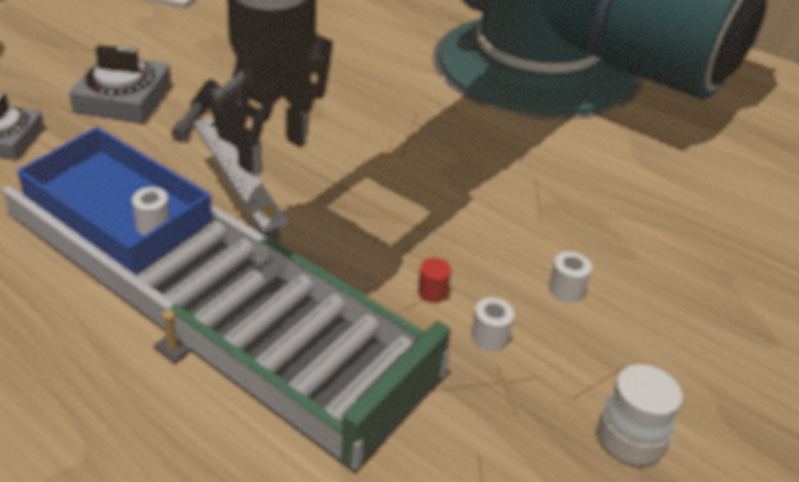

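Slug 3 stands in the tray at (150,210). Slugs 1 and 2 are unmoved, at (493,311) and (572,263) in this shifted crop.

Call:
jog_arm(deltas=[{"translation": [5.2, -1.8, 0], "delta_rot": [0, 0, 0], "hand": 6.2}, {"translation": [10.4, -3.7, 0], "delta_rot": [0, 0, 0], "hand": 6.2}, {"translation": [15.6, -5.6, 1], "delta_rot": [0, 0, 0], "hand": 6.2}, {"translation": [20.9, -7.5, 3], "delta_rot": [0, 0, 0], "hand": 6.2}, {"translation": [20.9, -7.5, 4.7], "delta_rot": [0, 0, 0], "hand": 6.2}])

```text
clock: 7.9
ee_pos: [0.4898, 0.2306, 0.1192]
ee_rot: [0.707, 0.707, 0.001, 0.0]
wrist_force: [-0.1, -0.6, -0.3]
grip_width: 0.0617
grasp_force: 0.0
```

Call:
jog_arm(deltas=[{"translation": [0, 0, 1], "delta_rot": [0, 0, 0], "hand": 6.2}, {"translation": [0, 0, 2], "delta_rot": [0, 0, 0], "hand": 6.2}, {"translation": [0, 0, 3], "delta_rot": [0, 0, 0], "hand": 6.2}, {"translation": [0, 0, 3], "delta_rot": [0, 0, 0], "hand": 6.2}, {"translation": [0, 0, 3], "delta_rot": [0, 0, 0], "hand": 6.2}])

```text
clock: 8.52
ee_pos: [0.4911, 0.2275, 0.0887]
ee_rot: [0.709, 0.705, 0.0, 0.0]
wrist_force: [0.4, 1.5, -0.5]
grip_width: 0.0617
grasp_force: 0.0
```

```bash
python3 -c "
from h import *
go(.4885,.2302,.024,0)"
```

```text
t 8.53 pos [0.4911 0.2275 0.0887] j1,6 [0.39 0.39] w 0.0617 F [ 0.4  1.5 -0.5] g 0.0
  tr [ 0.27 -0.26  6.47] rot [ 0.    -0.    -0.005]
```

Call:
jog_arm(deltas=[{"translation": [0.25, -0.25, 3], "delta_rot": [0, 0, 0], "hand": 6.2}, {"translation": [0.25, -0.25, 5.5], "delta_rot": [0, 0, 0], "hand": 6.2}, {"translation": [0.25, -0.25, 6.4], "delta_rot": [0, 0, 0], "hand": 6.2}, {"translation": [0.25, -0.25, 6.4], "delta_rot": [0, 0, 0], "hand": 6.2}, {"translation": [0.25, -0.25, 6.4], "delta_rot": [0, 0, 0], "hand": 2.5}])

```text
clock: 9.15
ee_pos: [0.4889, 0.2304, 0.0255]
ee_rot: [0.709, 0.705, 0.001, 0.0]
wrist_force: [-0.2, -0.4, -0.3]
grip_width: 0.045
grasp_force: 0.0
```

Call:
jog_arm(deltas=[{"translation": [0, 0, 0], "delta_rot": [0, 0, 0], "hand": 2.5}, {"translation": [0, 0, 0], "delta_rot": [0, 0, 0], "hand": 2.5}, {"translation": [0, 0, 0], "delta_rot": [0, 0, 0], "hand": 2.5}, {"translation": [0, 0, 0], "delta_rot": [0, 0, 0], "hand": 2.5}, {"translation": [0, 0, 0], "delta_rot": [0, 0, 0], "hand": 2.5}])

```text
clock: 9.78
ee_pos: [0.489, 0.2305, 0.0257]
ee_rot: [0.709, 0.705, 0.001, 0.0]
wrist_force: [-1.4, -0.5, 6.6]
grip_width: 0.0345
grasp_force: 59.7
```

Call:
jog_arm(deltas=[{"translation": [0, 0, -3], "delta_rot": [0, 0, 0], "hand": 2.5}, {"translation": [0, 0, -7], "delta_rot": [0, 0, 0], "hand": 2.5}, {"translation": [0, 0, -11], "delta_rot": [0, 0, 0], "hand": 2.5}, {"translation": [-4, 1.4, -11.6], "delta_rot": [0, 0, 0], "hand": 2.5}, {"translation": [-9, 3.2, -11.6], "delta_rot": [0, 0, 0], "hand": 2.5}])

```text
clock: 10.4
ee_pos: [0.5204, 0.1397, 0.1421]
ee_rot: [0.708, 0.706, 0.001, 0.001]
wrist_force: [0.4, -0.4, -0.9]
grip_width: 0.0342
grasp_force: 59.8
```

Call:
jog_arm(deltas=[{"translation": [-5.2, 1.8, 0], "delta_rot": [0, 0, 0], "hand": 2.5}, {"translation": [-10.4, 3.7, 0], "delta_rot": [0, 0, 0], "hand": 2.5}, {"translation": [-15.6, 5.6, 0], "delta_rot": [0, 0, 0], "hand": 2.5}, {"translation": [-20.8, 7.5, 0], "delta_rot": [0, 0, 0], "hand": 2.5}, {"translation": [-25.5, 9.2, 0], "delta_rot": [0, 0, 0], "hand": 2.5}])

```text
clock: 11.02
ee_pos: [0.6111, -0.1174, 0.141]
ee_rot: [0.709, 0.705, 0.0, 0.0]
wrist_force: [0.9, 0.6, -0.1]
grip_width: 0.035
grasp_force: 59.8
```

Call:
jog_arm(deltas=[{"translation": [-4.3, 1.3, 0], "delta_rot": [0, 0, 0], "hand": 2.5}, {"translation": [-4.3, 1.3, 0], "delta_rot": [0, 0, 0], "hand": 2.5}, {"translation": [-4.3, 1.3, 1], "delta_rot": [0, 0, 0], "hand": 2.5}, {"translation": [-4.3, 1.3, 2], "delta_rot": [0, 0, 0], "hand": 2.5}, {"translation": [-4.3, 1.3, 2], "delta_rot": [0, 0, 0], "hand": 2.5}])

```text
clock: 11.65
ee_pos: [0.6228, -0.1575, 0.1191]
ee_rot: [0.709, 0.706, -0.0, -0.001]
wrist_force: [-0.6, 0.4, -0.6]
grip_width: 0.0344
grasp_force: 59.9
```

```bash
python3 -c "
from h import *
go(.6255,-.160,.064,0)"
```

```text
t 11.65 pos [ 0.6228 -0.1575  0.1191] j1,6 [-0.29 -0.28] w 0.0344 F [-0.6  0.4 -0.6] g 59.9
  tr [-0.25  0.28  5.51] rot [-0.002 -0.001 -0.004]
```

Call:
jog_arm(deltas=[{"translation": [-0.2, 0.3, 1.5], "delta_rot": [0, 0, 0], "hand": 2.5}, {"translation": [-0.2, 0.3, 3], "delta_rot": [0, 0, 0], "hand": 2.5}, {"translation": [-0.2, 0.3, 4.5], "delta_rot": [0, 0, 0], "hand": 2.5}, {"translation": [-0.2, 0.3, 5.4], "delta_rot": [0, 0, 0], "hand": 2.5}, {"translation": [-0.2, 0.3, 5.5], "delta_rot": [0, 0, 0], "hand": 2.5}])

```text
clock: 12.28
ee_pos: [0.6261, -0.1604, 0.0644]
ee_rot: [0.709, 0.705, -0.0, -0.001]
wrist_force: [0.4, 0.3, -0.2]
grip_width: 0.0342
grasp_force: 59.9
```

Call:
jog_arm(deltas=[{"translation": [0, 0, 0], "delta_rot": [0, 0, 0], "hand": 5.5}, {"translation": [0, 0, 0], "delta_rot": [0, 0, 0], "hand": 5.5}, {"translation": [0, 0, 0], "delta_rot": [0, 0, 0], "hand": 5.5}, {"translation": [0, 0, 0], "delta_rot": [0, 0, 0], "hand": 5.5}, {"translation": [0, 0, -2], "delta_rot": [0, 0, 0], "hand": 5.5}])

```text
clock: 12.9
ee_pos: [0.6256, -0.1603, 0.0847]
ee_rot: [0.709, 0.705, -0.001, -0.001]
wrist_force: [0.0, 0.1, 0.7]
grip_width: 0.0552
grasp_force: 0.0
```

Call:
jog_arm(deltas=[{"translation": [0, 0, -3], "delta_rot": [0, 0, 0], "hand": 5.5}, {"translation": [0, 0, -6], "delta_rot": [0, 0, 0], "hand": 5.5}, {"translation": [4, -2.4, -8], "delta_rot": [0, 0, 0], "hand": 6}, {"translation": [8, -4.8, -8], "delta_rot": [0, 0, 0], "hand": 6}, {"translation": [12, -7.2, -8], "delta_rot": [0, 0, 0], "hand": 6}])

```text
clock: 13.52
ee_pos: [0.5544, -0.0391, 0.1672]
ee_rot: [0.709, 0.705, 0.001, 0.001]
wrist_force: [0.1, 1.1, -0.1]
grip_width: 0.0603
grasp_force: 0.0
```

Call:
jog_arm(deltas=[{"translation": [5, -3, 0], "delta_rot": [0, 0, 0], "hand": 6}, {"translation": [10, -6, 0], "delta_rot": [0, 0, 0], "hand": 6}, {"translation": [15, -9, 0], "delta_rot": [0, 0, 0], "hand": 6}, {"translation": [19, -11.2, 0], "delta_rot": [0, 0, 0], "hand": 6}, {"translation": [19, -11.2, 0], "delta_rot": [0, 0, 0], "hand": 6}])

```text
clock: 14.15
ee_pos: [0.4429, 0.1525, 0.1671]
ee_rot: [0.708, 0.707, 0.001, 0.0]
wrist_force: [0.9, -0.1, 0.7]
grip_width: 0.0596
grasp_force: 0.0
```

```bash
python3 -c "
from h import *
crop('scene','s5',125,125,390,235,2.05)
go(.380,.2545,.12,0)"
```

```text
t 14.2 pos [0.4436 0.1513 0.1668] j1,6 [0.27 0.28] w 0.0602 F [-0.1  0.2 -1. ] g 0.0
  tr [10.3  -6.4   4.68] rot [ 0.002 -0.    -0.002]
```

View pics/s5.png

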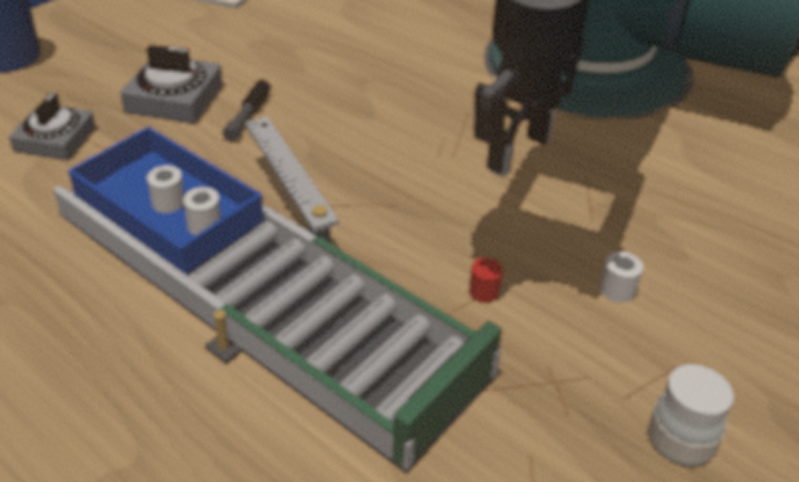

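Two slugs stand in the tray. Slug 2 is unmoved at (624,263).

Call:
jog_arm(deltas=[{"translation": [4, -2.5, 1], "delta_rot": [0, 0, 0], "hand": 6.2}, {"translation": [8, -5, 3], "delta_rot": [0, 0, 0], "hand": 6.2}, {"translation": [10.3, -6.4, 5], "delta_rot": [0, 0, 0], "hand": 6.2}, {"translation": [10.3, -6.4, 7.5], "delta_rot": [0, 0, 0], "hand": 6.2}, {"translation": [10.3, -6.4, 7.5], "delta_rot": [0, 0, 0], "hand": 6.2}])

```text
clock: 14.82
ee_pos: [0.3804, 0.2529, 0.0895]
ee_rot: [0.709, 0.705, -0.001, -0.0]
wrist_force: [0.2, -0.6, 0.3]
grip_width: 0.0619
grasp_force: 0.0
```

```bash
python3 -c "
from h import *
go(.380,.2545,.024,0)"
```

```text
t 14.82 pos [0.3804 0.2529 0.0895] j1,6 [0.53 0.54] w 0.0619 F [ 0.2 -0.6  0.3] g 0.0
  tr [ 0.17 -0.02  6.55] rot [-0.002  0.001 -0.006]
```

Call:
jog_arm(deltas=[{"translation": [0.15, 0, 3], "delta_rot": [0, 0, 0], "hand": 6.2}, {"translation": [0.15, 0, 5.5], "delta_rot": [0, 0, 0], "hand": 6.2}, {"translation": [0.15, 0, 6.4], "delta_rot": [0, 0, 0], "hand": 6.2}, {"translation": [0.15, 0, 6.4], "delta_rot": [0, 0, 0], "hand": 6.2}, {"translation": [0.15, 0, 6.4], "delta_rot": [0, 0, 0], "hand": 2.5}])

```text
clock: 15.45
ee_pos: [0.3812, 0.2554, 0.0277]
ee_rot: [0.709, 0.705, 0.001, 0.0]
wrist_force: [-0.7, -0.1, 0.1]
grip_width: 0.0446
grasp_force: 0.0
```

Call:
jog_arm(deltas=[{"translation": [0, 0, 0], "delta_rot": [0, 0, 0], "hand": 2.5}, {"translation": [0, 0, 0], "delta_rot": [0, 0, 0], "hand": 2.5}, {"translation": [0, 0, 0], "delta_rot": [0, 0, 0], "hand": 2.5}, {"translation": [0, 0, 0], "delta_rot": [0, 0, 0], "hand": 2.5}, {"translation": [0, 0, 0], "delta_rot": [0, 0, 0], "hand": 2.5}])

```text
clock: 16.08
ee_pos: [0.3811, 0.2556, 0.0278]
ee_rot: [0.709, 0.705, 0.001, 0.0]
wrist_force: [-0.5, -1.4, 8.1]
grip_width: 0.0345
grasp_force: 59.6
```

Call:
jog_arm(deltas=[{"translation": [0, 0, -3], "delta_rot": [0, 0, 0], "hand": 2.5}, {"translation": [0, 0, -7], "delta_rot": [0, 0, 0], "hand": 2.5}, {"translation": [0, 0, -11], "delta_rot": [0, 0, 0], "hand": 2.5}, {"translation": [-4, 2.1, -11.6], "delta_rot": [0, 0, 0], "hand": 2.5}, {"translation": [-9, 4.7, -11.6], "delta_rot": [0, 0, 0], "hand": 2.5}])

```text
clock: 16.7
ee_pos: [0.4276, 0.1646, 0.1442]
ee_rot: [0.708, 0.706, 0.001, 0.001]
wrist_force: [0.6, 2.2, -0.6]
grip_width: 0.0344
grasp_force: 59.8
```

Call:
jog_arm(deltas=[{"translation": [-5, 2.6, 0], "delta_rot": [0, 0, 0], "hand": 2.5}, {"translation": [-10, 5.2, 0], "delta_rot": [0, 0, 0], "hand": 2.5}, {"translation": [-15, 7.8, 0], "delta_rot": [0, 0, 0], "hand": 2.5}, {"translation": [-20, 10.4, 0], "delta_rot": [0, 0, 0], "hand": 2.5}, {"translation": [-25, 13, 0], "delta_rot": [0, 0, 0], "hand": 2.5}])

```text
clock: 17.32
ee_pos: [0.5565, -0.0876, 0.1433]
ee_rot: [0.709, 0.705, 0.0, 0.001]
wrist_force: [0.6, 1.4, -0.3]
grip_width: 0.0344
grasp_force: 59.8
```

Call:
jog_arm(deltas=[{"translation": [-5, 2.7, 0], "delta_rot": [0, 0, 0], "hand": 2.5}, {"translation": [-10, 5.4, 0], "delta_rot": [0, 0, 0], "hand": 2.5}, {"translation": [-12.8, 7, 0], "delta_rot": [0, 0, 0], "hand": 2.5}, {"translation": [-12.8, 7, 1], "delta_rot": [0, 0, 0], "hand": 2.5}, {"translation": [-12.8, 7, 2], "delta_rot": [0, 0, 0], "hand": 2.5}])

```text
clock: 17.95
ee_pos: [0.6249, -0.2136, 0.1219]
ee_rot: [0.709, 0.705, 0.0, -0.0]
wrist_force: [0.5, -0.3, 0.0]
grip_width: 0.0342
grasp_force: 59.9
```

```bash
python3 -c "
from h import *
go(.627,-.213,.064,0)"
```

```text
t 17.95 pos [ 0.6249 -0.2136  0.1219] j1,6 [-0.37 -0.36] w 0.0342 F [ 0.5 -0.3  0. ] g 59.9
  tr [0.06 0.21 5.79] rot [-0.    -0.    -0.005]
```

Call:
jog_arm(deltas=[{"translation": [0, 0.2, 1.5], "delta_rot": [0, 0, 0], "hand": 2.5}, {"translation": [0, 0.2, 3], "delta_rot": [0, 0, 0], "hand": 2.5}, {"translation": [0, 0.2, 4.5], "delta_rot": [0, 0, 0], "hand": 2.5}, {"translation": [0, 0.2, 5.4], "delta_rot": [0, 0, 0], "hand": 2.5}, {"translation": [0, 0.2, 5.6], "delta_rot": [0, 0, 0], "hand": 2.5}])

```text
clock: 18.58
ee_pos: [0.6269, -0.2139, 0.0655]
ee_rot: [0.709, 0.705, -0.0, -0.0]
wrist_force: [-1.3, 0.1, -0.2]
grip_width: 0.0341
grasp_force: 59.9
```

Call:
jog_arm(deltas=[{"translation": [0, 0, 0], "delta_rot": [0, 0, 0], "hand": 5.5}, {"translation": [0, 0, 0], "delta_rot": [0, 0, 0], "hand": 5.5}, {"translation": [0, 0, 0], "delta_rot": [0, 0, 0], "hand": 5.5}, {"translation": [0, 0, 0], "delta_rot": [0, 0, 0], "hand": 5.5}, {"translation": [0, 0, -2], "delta_rot": [0, 0, 0], "hand": 5.5}])

```text
clock: 19.2
ee_pos: [0.6264, -0.2137, 0.0856]
ee_rot: [0.709, 0.705, -0.001, -0.001]
wrist_force: [1.0, -0.2, -0.6]
grip_width: 0.0553
grasp_force: 0.0
```

Call:
jog_arm(deltas=[{"translation": [0, 0, -3], "delta_rot": [0, 0, 0], "hand": 5.5}, {"translation": [0, 0, -6], "delta_rot": [0, 0, 0], "hand": 5.5}, {"translation": [-4, 0, -8], "delta_rot": [0, 0, 0], "hand": 5.5}, {"translation": [-9, 0, -8], "delta_rot": [0, 0, 0], "hand": 5.5}, {"translation": [-9, 0, -8], "delta_rot": [0, 0, 0], "hand": 5.5}])

```text
clock: 19.82
ee_pos: [0.6264, -0.3068, 0.1679]
ee_rot: [0.71, 0.704, 0.0, 0.001]
wrist_force: [0.0, 1.1, 0.1]
grip_width: 0.0551
grasp_force: 0.0
```

```bash
python3 -c "
from h import *
a=grab_frame('top')[125:285,160:480,::-1]; a=cv2.resize(a,None,fx=2.5,fy=2.5,interpolation=2)
b=grab_frame('scene')[135:255,125:395,::-1]; b=cv2.resize(b,None,fx=2.2,fy=1.6,interpolation=2) if 0 else cv2.resize(b,(450,200),interpolation=2)
c=np.zeros((600,800,3),np.uint8);c[:400]=a;c[400:,:450]=b;cv2.imwrite('pics/c1.png',c)
go(.629,-.29,.060,.025)"
```

```text
t 19.93 pos [ 0.6266 -0.3042  0.1673] j1,6 [-0.49 -0.48] w 0.0551 F [-0.9 -0.3  0.5] g 0.0
  tr [ 1.42  0.23 10.73] rot [ 0.001  0.    -0.031]
```

View pics/c1.png

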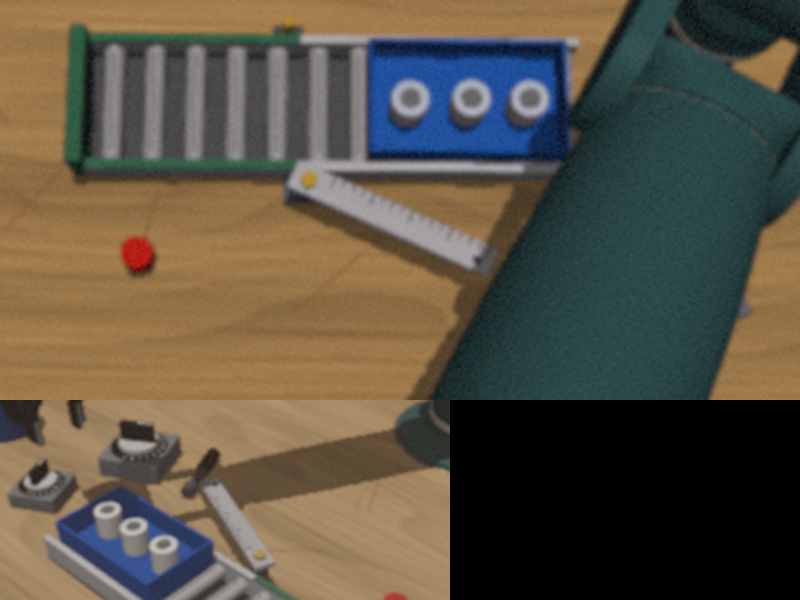

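All three slugs stand in the tray, with discs at about (410,100), (472,97) and (530,97), and nothing else white is out on the bench. I go down behind the tray and push.

Call:
jog_arm(deltas=[{"translation": [1.4, 0.2, 0], "delta_rot": [0, 0, -0.03], "hand": 5.5}, {"translation": [1.4, 0.2, 4], "delta_rot": [0, 0, -0.03], "hand": 5.5}, {"translation": [1.4, 0.2, 8], "delta_rot": [0, 0, -0.03], "hand": 5.5}, {"translation": [1.4, 0.2, 10.7], "delta_rot": [0, 0, -0.03], "hand": 5.5}, {"translation": [1.4, 0.2, 10.7], "delta_rot": [0, 0, -0.03], "hand": 5.5}])

```text
clock: 20.55
ee_pos: [0.6281, -0.2879, 0.0575]
ee_rot: [0.697, 0.717, -0.0, -0.002]
wrist_force: [-0.0, -0.2, 0.8]
grip_width: 0.0548
grasp_force: 0.0
```

Call:
jog_arm(deltas=[{"translation": [1, 0, 0], "delta_rot": [0, 0, 0], "hand": 5.5}, {"translation": [2, 0, 0], "delta_rot": [0, 0, 0], "hand": 5.5}, {"translation": [3, 0, 0], "delta_rot": [0, 0, 0], "hand": 5.5}, {"translation": [4, 0, 0], "delta_rot": [0, 0, 0], "hand": 5.5}, {"translation": [5, 0, 0], "delta_rot": [0, 0, 0], "hand": 5.5}])

```text
clock: 21.18
ee_pos: [0.6276, -0.2395, 0.0597]
ee_rot: [0.698, 0.716, 0.0, 0.0]
wrist_force: [0.7, -3.0, 0.1]
grip_width: 0.055
grasp_force: 1.5
```

```bash
python3 -c "
from h import *
go(.622,0,.060,.025)"
```

```text
t 21.18 pos [ 0.6276 -0.2395  0.0597] j1,6 [-0.4  -0.43] w 0.055 F [ 0.7 -3.   0.1] g 1.5
  tr [23.95  0.04 -0.04] rot [ 0.001  0.    -0.   ]
```

Call:
jog_arm(deltas=[{"translation": [1.5, 0, 0], "delta_rot": [0, 0, 0], "hand": 5.5}, {"translation": [3.2, 0, 0], "delta_rot": [0, 0, 0], "hand": 5.5}, {"translation": [5, 0, 0], "delta_rot": [0, 0, 0], "hand": 5.5}, {"translation": [6.8, 0, 0], "delta_rot": [0, 0, 0], "hand": 5.5}, {"translation": [8.6, 0, 0], "delta_rot": [0, 0, 0], "hand": 5.5}])

```text
clock: 21.8
ee_pos: [0.6252, -0.1527, 0.0593]
ee_rot: [0.698, 0.716, -0.0, -0.0]
wrist_force: [1.5, -4.0, 2.1]
grip_width: 0.0552
grasp_force: 1.9
```

Call:
jog_arm(deltas=[{"translation": [1.8, 0, 0], "delta_rot": [0, 0, 0], "hand": 5.5}, {"translation": [3.6, 0, 0], "delta_rot": [0, 0, 0], "hand": 5.5}, {"translation": [5.4, 0, 0], "delta_rot": [0, 0, 0], "hand": 5.5}, {"translation": [7.2, 0, 0], "delta_rot": [0, 0, 0], "hand": 5.5}, {"translation": [8.6, 0, 0], "delta_rot": [0, 0, 0], "hand": 5.5}])

```text
clock: 22.42
ee_pos: [0.6231, -0.0669, 0.0593]
ee_rot: [0.698, 0.716, -0.0, -0.0]
wrist_force: [1.9, -2.9, 0.9]
grip_width: 0.055
grasp_force: 1.6
```

Call:
jog_arm(deltas=[{"translation": [0.8, 0, 0], "delta_rot": [0, 0, 0], "hand": 5.5}, {"translation": [1.6, 0, 0], "delta_rot": [0, 0, 0], "hand": 5.5}, {"translation": [2.4, 0, 0], "delta_rot": [0, 0, 0], "hand": 5.5}, {"translation": [3.2, 0, 0], "delta_rot": [0, 0, 0], "hand": 5.5}, {"translation": [4, 0, 0], "delta_rot": [0, 0, 0], "hand": 5.5}])

```text
clock: 23.05
ee_pos: [0.6221, -0.0276, 0.0592]
ee_rot: [0.698, 0.716, -0.0, -0.0]
wrist_force: [0.4, -1.5, -0.4]
grip_width: 0.0553
grasp_force: 1.0
```

```bash
python3 -c "
from h import *
crop('top','t3',160,125,320,160,2.5)
go(.622,0,.060,.025)"
```

```text
t 23.1 pos [ 0.622  -0.0268  0.0592] j1,6 [-0.08 -0.11] w 0.055 F [0.8 0.7 0.4] g 0.0
  tr [ 2.68  0.07 -0.08] rot [-0.    -0.001  0.   ]
```

View pics/t3.png

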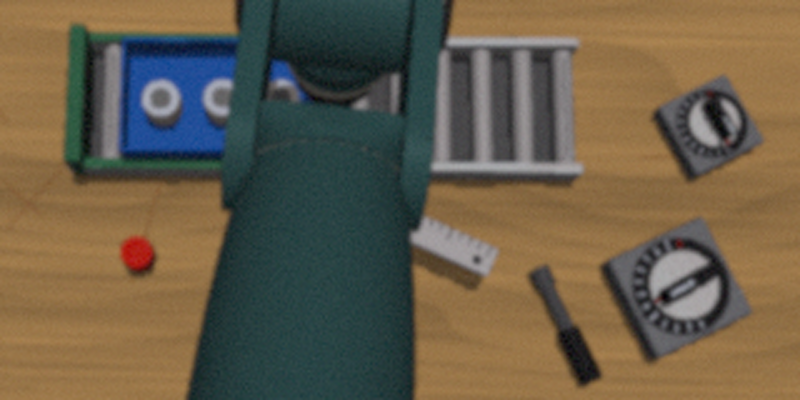

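The tray front is at u=123 and the stop face at about u=92, so about 3 cm remain. I push slowly from here.

Call:
jog_arm(deltas=[{"translation": [0.5, 0, 0], "delta_rot": [0, 0, 0], "hand": 5.5}, {"translation": [1, 0, 0], "delta_rot": [0, 0, 0], "hand": 5.5}, {"translation": [1.5, 0, 0], "delta_rot": [0, 0, 0], "hand": 5.5}, {"translation": [2, 0, 0], "delta_rot": [0, 0, 0], "hand": 5.5}, {"translation": [2.4, 0, 0], "delta_rot": [0, 0, 0], "hand": 5.5}])

```text
clock: 23.72
ee_pos: [0.6215, -0.0038, 0.0593]
ee_rot: [0.698, 0.716, -0.0, -0.0]
wrist_force: [1.4, -1.1, -0.5]
grip_width: 0.0553
grasp_force: 0.8
```

Call:
jog_arm(deltas=[{"translation": [0.1, 0, 0], "delta_rot": [0, 0, 0], "hand": 5.5}, {"translation": [0.2, 0, 0], "delta_rot": [0, 0, 0], "hand": 5.5}, {"translation": [0.3, 0, 0], "delta_rot": [0, 0, 0], "hand": 5.5}, {"translation": [0.4, 0, 0], "delta_rot": [0, 0, 0], "hand": 5.5}, {"translation": [0.5, 0, 0], "delta_rot": [0, 0, 0], "hand": 5.5}])

```text
clock: 24.35
ee_pos: [0.6214, 0.0009, 0.0593]
ee_rot: [0.698, 0.716, -0.0, 0.0]
wrist_force: [0.2, -1.2, -0.8]
grip_width: 0.0552
grasp_force: 0.6
```

Call:
jog_arm(deltas=[{"translation": [0.1, 0, 0], "delta_rot": [0, 0, 0], "hand": 5.5}, {"translation": [0.2, 0, 0], "delta_rot": [0, 0, 0], "hand": 5.5}, {"translation": [0.3, 0, 0], "delta_rot": [0, 0, 0], "hand": 5.5}, {"translation": [0.4, 0, 0], "delta_rot": [0, 0, 0], "hand": 5.5}, {"translation": [0.5, 0, 0], "delta_rot": [0, 0, 0], "hand": 5.5}])

```text
clock: 24.98
ee_pos: [0.6213, 0.0056, 0.0593]
ee_rot: [0.698, 0.716, -0.0, 0.0]
wrist_force: [0.2, -9.1, -0.9]
grip_width: 0.0547
grasp_force: 4.6
```

```bash
python3 -c "
from h import *
go(.622,0,.060,.025)"
```

```text
t 24.98 pos [0.6213 0.0056 0.0593] j1,6 [-0.03 -0.06] w 0.0547 F [ 0.2 -9.1 -0.9] g 4.6
  tr [-0.56  0.05 -0.07] rot [ 0.     0.001 -0.   ]
```

Call:
jog_arm(deltas=[{"translation": [0.1, 0, 0], "delta_rot": [0, 0, 0], "hand": 5.5}, {"translation": [0.2, 0, 0], "delta_rot": [0, 0, 0], "hand": 5.5}, {"translation": [0.2, 0, 0], "delta_rot": [0, 0, 0], "hand": 5.5}, {"translation": [0.2, 0, 0], "delta_rot": [0, 0, 0], "hand": 5.5}, {"translation": [0.2, 0, 0], "delta_rot": [0, 0, 0], "hand": 5.5}])

```text
clock: 25.6
ee_pos: [0.6212, 0.0058, 0.0593]
ee_rot: [0.699, 0.716, -0.001, 0.001]
wrist_force: [-1.8, -19.3, 0.9]
grip_width: 0.055
grasp_force: 9.8
```

Call:
jog_arm(deltas=[{"translation": [-0.5, 0, 0], "delta_rot": [0, 0, 0], "hand": 5.5}, {"translation": [-1.5, 0, 0], "delta_rot": [0, 0, 0], "hand": 5.5}, {"translation": [-3, 0, 0], "delta_rot": [0, 0, 0], "hand": 5.5}, {"translation": [-5, 0, -3], "delta_rot": [0, 0, 0], "hand": 3}, {"translation": [-8, 0, -8], "delta_rot": [0, 0, 0], "hand": 0}])

```text
clock: 26.22
ee_pos: [0.6224, -0.0729, 0.1386]
ee_rot: [0.698, 0.716, -0.001, -0.001]
wrist_force: [0.6, -0.3, 0.9]
grip_width: 0.0195
grasp_force: 0.0
```

```bash
python3 - <<'E'
from h import *
th=.025;P=np.array([.5448,-.0072])
h=(ray("top",160+477/2.5,125+259/2.5,.058)[:2]+ray("scene",125+264/2.05,125+125/2.05,.058)[:2])/2-P
a=np.arctan2(h[1],h[0])-th
print("ruler angle",a+np.pi/2, "hole r",np.hypot(*h))
go(.5,-.2,.15,0)
E
```

```text
ruler angle -0.44868729314442835 hole r 0.17422631383003379
t 26.23 pos [ 0.6224 -0.0729  0.1386] j1,6 [-0.16 -0.18] w 0.0195 F [ 0.6 -0.3  0.9] g 0.0
  tr [-12.39 -12.56  -1.11] rot [-0.003 -0.001  0.026]
```

The tray is home: its position holds at 0.0058 while the force rises to 19 N. Tool x/y now line up with lane y/x. Next I bring the closed fingers to the robot side of the ruler.

Call:
jog_arm(deltas=[{"translation": [-0.8, -4.5, 0], "delta_rot": [0, 0, 0], "hand": 0}, {"translation": [-1.6, -9, 0], "delta_rot": [0, 0, 0], "hand": 0}, {"translation": [-2.4, -13.5, 0], "delta_rot": [0, 0, 0], "hand": 0}, {"translation": [-3.0, -17.5, 0], "delta_rot": [0, 0, 0], "hand": 0}, {"translation": [-3.0, -17.5, 0], "delta_rot": [0, 0, 0], "hand": 0}])

```text
clock: 26.85
ee_pos: [0.4475, -0.1073, 0.1397]
ee_rot: [0.699, 0.715, 0.0, 0.001]
wrist_force: [0.3, 0.6, -0.2]
grip_width: -0.0
grasp_force: 0.0
```

Call:
jog_arm(deltas=[{"translation": [0, 0, 2.5], "delta_rot": [0, 0, 0], "hand": 0}, {"translation": [0, 0, 5], "delta_rot": [0, 0, 0], "hand": 0}, {"translation": [0, 0, 7.6], "delta_rot": [0, 0, 0], "hand": 0}, {"translation": [0, 0, 7.6], "delta_rot": [0, 0, 0], "hand": 0}, {"translation": [0, 0, 7.6], "delta_rot": [0, 0, 0], "hand": 0}])

```text
clock: 27.48
ee_pos: [0.4497, -0.1067, 0.0644]
ee_rot: [0.698, 0.716, 0.0, 0.0]
wrist_force: [-0.1, 0.0, 0.3]
grip_width: 0.0001
grasp_force: 0.0
```

```bash
python3 - <<'E'
from h import *
s=get_state();d=s['ee_pos'][:2]-[.5448,-.0072];c,n=np.cos(.025),np.sin(.025)
print("lane rel pivot",d[0]*c+d[1]*n,-d[0]*n+d[1]*c)
go(s['ee_pos'][0],s['ee_pos'][1],.062,.025)
E
```

```text
lane rel pivot -0.09751220000799689 -0.09706168657065968
t 27.48 pos [ 0.4497 -0.1067  0.0644] j1,6 [-0.29 -0.31] w 0.0001 F [-0.1  0.   0.3] g 0.0
  tr [ 0.   -0.    0.24] rot [0.001 0.    0.   ]
```

Call:
jog_arm(deltas=[{"translation": [-0.7, 1.4, 0.2], "delta_rot": [0, 0, 0], "hand": 0}, {"translation": [-2.4, 4.2, 0.2], "delta_rot": [0, 0, 0], "hand": 0}, {"translation": [-3.4, 7.4, 0.2], "delta_rot": [0, 0, 0], "hand": 0}, {"translation": [-3.6, 10.7, 0.2], "delta_rot": [0, 0, 0], "hand": 0}, {"translation": [-2.9, 14, 0.2], "delta_rot": [0, 0, 0], "hand": 0}])

```text
clock: 28.1
ee_pos: [0.5915, -0.1325, 0.0627]
ee_rot: [0.698, 0.716, 0.0, 0.001]
wrist_force: [0.4, -0.3, 1.0]
grip_width: -0.0001
grasp_force: 0.4
```

Call:
jog_arm(deltas=[{"translation": [1.4, 3.0, 0], "delta_rot": [0, 0, 0], "hand": 0}, {"translation": [3.5, 5.5, 0], "delta_rot": [0, 0, 0], "hand": 0}, {"translation": [6.2, 7.5, 0], "delta_rot": [0, 0, 0], "hand": 0}, {"translation": [8.1, 8.3, 0], "delta_rot": [0, 0, 0], "hand": 0}, {"translation": [9.6, 8.8, 0], "delta_rot": [0, 0, 0], "hand": 0}])

```text
clock: 28.72
ee_pos: [0.6756, -0.033, 0.0619]
ee_rot: [0.698, 0.716, 0.0, 0.0]
wrist_force: [-0.4, -0.4, 0.8]
grip_width: 0.0002
grasp_force: 0.3
```

Call:
jog_arm(deltas=[{"translation": [0.1, 0, 0], "delta_rot": [0, 0, 0], "hand": 0}, {"translation": [0.2, 0, 0], "delta_rot": [0, 0, 0], "hand": 0}, {"translation": [0.3, 0, 0], "delta_rot": [0, 0, 0], "hand": 0}, {"translation": [0.4, 0, 0], "delta_rot": [0, 0, 0], "hand": 0}, {"translation": [0.5, 0, 0], "delta_rot": [0, 0, 0], "hand": 0}])

```text
clock: 29.35
ee_pos: [0.675, -0.0309, 0.0614]
ee_rot: [0.699, 0.716, -0.001, 0.001]
wrist_force: [-0.7, -17.3, 0.7]
grip_width: -0.0003
grasp_force: 9.1
```

```bash
python3 - <<'E'
from h import *
s=get_state();d=s['ee_pos'][:2]-[.5448,-.0072];c,n=np.cos(.025),np.sin(.025)
print("lane rel pivot",d[0]*c+d[1]*n,-d[0]*n+d[1]*c)
go(s['ee_pos'][0],s['ee_pos'][1],.062,.025)
E
```

```text
lane rel pivot 0.12961259160245853 -0.026927065855208276
t 29.35 pos [ 0.675  -0.0309  0.0614] j1,6 [-0.08 -0.11] w -0.0003 F [ -0.7 -17.3   0.7] g 9.1
  tr [-0.   -0.   -0.06] rot [-0.     0.003 -0.001]
```

The ruler is at its end stop (17 N). I back off and look at the result and the dial.

Call:
jog_arm(deltas=[{"translation": [-1, 0, 0], "delta_rot": [0, 0, 0], "hand": 0}, {"translation": [-3, 0, -2], "delta_rot": [0, 0, 0], "hand": 0}, {"translation": [-3, 0, -8], "delta_rot": [0, 0, 0], "hand": 0}, {"translation": [-3, -4, -12], "delta_rot": [0, 0, 0], "hand": 2}, {"translation": [-3, -9, -15], "delta_rot": [0, 0, 0], "hand": 4}])

```text
clock: 29.98
ee_pos: [0.5854, -0.062, 0.2147]
ee_rot: [0.698, 0.716, 0.001, 0.001]
wrist_force: [0.4, -0.2, 0.3]
grip_width: 0.0359
grasp_force: 0.0
```

Call:
jog_arm(deltas=[{"translation": [3, -4, 0], "delta_rot": [0, 0, 0], "hand": 4}, {"translation": [6, -8, 0], "delta_rot": [0, 0, 0], "hand": 4}, {"translation": [9, -12, 0], "delta_rot": [0, 0, 0], "hand": 4}, {"translation": [12, -16, 0], "delta_rot": [0, 0, 0], "hand": 4}, {"translation": [12, -16, 0], "delta_rot": [0, 0, 0], "hand": 4}])

```text
clock: 30.6
ee_pos: [0.4216, 0.0556, 0.2134]
ee_rot: [0.698, 0.716, 0.001, 0.001]
wrist_force: [-0.4, -0.2, -0.9]
grip_width: 0.0399
grasp_force: 0.0
```

```bash
python3 -c "
from h import *
a=grab_frame('top')[200:276,395:471,::-1]; a=cv2.resize(a,(400,400),interpolation=2)
b=grab_frame('scene')[:,:,::-1]; z=cv2.resize(b[140:188,175:251],(400,253),interpolation=2); l=cv2.resize(b[180:360,150:390],(400,300),interpolation=2)
c=np.zeros((600,800,3),np.uint8);c[:400,:400]=a;c[:253,400:]=z;c[300:,400:]=l;cv2.imwrite('pics/c2.png',c)
"
```

```text
(no output)
```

View pics/c2.png

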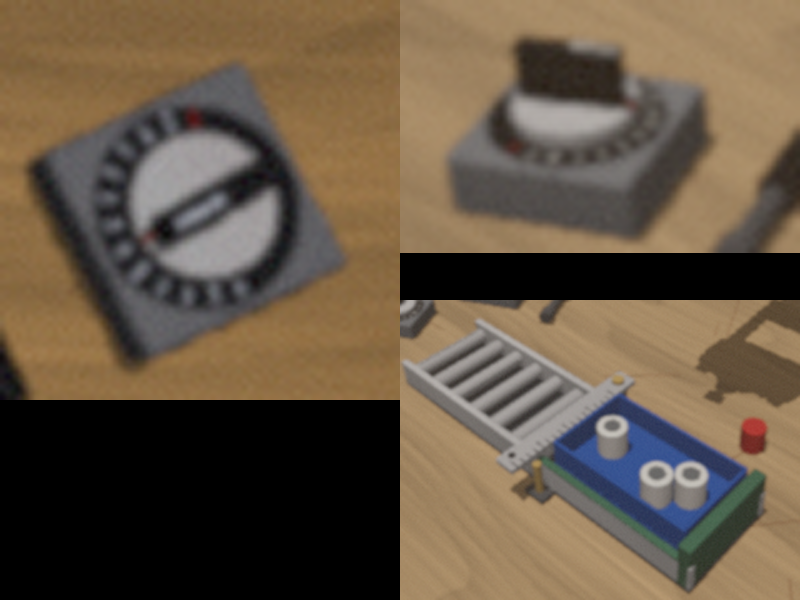

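The ruler lies across the lane against the pin, the tray is home against the green stop, and three slugs stand in it. In the dial zoom, the bar centre is about (213,203), the pointer's red dot (148,237), the red stop mark (195,118), the ring centre (197,207), and the housing corners (238,65), (345,262), (137,358), (38,163).

```bash
python3 - <<'E'
from h import *
t=lambda u,v,z: ray("top",395+u/5.263,200+v/5.263,z)
s=lambda u,v,z: ray("scene",175+(u-400)/5.263,140+v/5.263,z)
print("ring",t(197,207,.036),"disc",t(205,204,.047),"bar",t(213,203,.079))
print("scene bar",s(568,46,.079))
c=t(197,207,.036)[:2]
m=t(195,118,.036)[:2]-c; p=t(148,237,.075)[:2]-t(213,203,.079)[:2]
e=(t(238,65,.036)-t(38,163,.036))[:2]; e2=(t(345,262,.036)-t(238,65,.036))[:2]
an=lambda v:np.arctan2(v[1],v[0])
print("edges deg",np.degrees(an(e)),np.degrees(an(e2)),np.hypot(*e),np.hypot(*e2))
print("mark",np.degrees(an(m)),"pointer",np.degrees(an(p)))
print("housing yaw from mark",np.degrees(an(m)+3.6-np.pi),"q",3.6-((an(p)-an(m))%(2*np.pi)))
E
```

```text
ring [ 0.45607611 -0.36505494  0.036     ] disc [ 0.45612844 -0.36511301  0.047     ] bar [ 0.45255583 -0.35810547  0.079     ]
scene bar [ 0.45601663 -0.36167974  0.079     ]
edges deg -62.74240037917237 -153.08884246068766 0.10408542505892748 0.09984466765549646
mark -0.5531975741756529 pointer 118.81582140118782
housing yaw from mark 25.71160867292072 q 1.5166175940043196
```

```bash
python3 -c "
from h import *
go(.4555,-.3635,.15,.537)"
```

```text
t 30.7 pos [0.4232 0.0546 0.2128] j1,6 [0.07 0.04] w 0.0401 F [ 0.2 -0.5  1.2] g 0.0
  tr [-41.88   2.15   6.28] rot [ 0.002  0.001 -0.512]
```

Call:
jog_arm(deltas=[{"translation": [-5.6, 0.3, 0], "delta_rot": [0, 0, 0], "hand": 4}, {"translation": [-11.2, 0.6, 0], "delta_rot": [0, 0, 0], "hand": 4}, {"translation": [-16.8, 0.9, 0], "delta_rot": [0, 0, 0], "hand": 4}, {"translation": [-22.4, 1.1, 0], "delta_rot": [0, 0, 0], "hand": 4}, {"translation": [-28, 1.4, 0], "delta_rot": [0, 0, 0], "hand": 4}])

```text
clock: 31.32
ee_pos: [0.4439, -0.228, 0.2117]
ee_rot: [0.699, 0.715, 0.0, 0.0]
wrist_force: [0.6, 0.5, 0.7]
grip_width: 0.0399
grasp_force: 0.0
```

Call:
jog_arm(deltas=[{"translation": [-5, 0.2, 1], "delta_rot": [0, 0, -0.15], "hand": 4}, {"translation": [-10, 0.5, 3], "delta_rot": [0, 0, -0.3], "hand": 4}, {"translation": [-13.9, 0.7, 5], "delta_rot": [0, 0, -0.45], "hand": 4}, {"translation": [-13.9, 0.7, 6.3], "delta_rot": [0, 0, -0.51], "hand": 4}, {"translation": [-13.9, 0.7, 6.3], "delta_rot": [0, 0, -0.51], "hand": 4}])

```text
clock: 31.95
ee_pos: [0.4538, -0.3647, 0.147]
ee_rot: [0.496, 0.868, 0.0, -0.001]
wrist_force: [-0.7, -0.1, 0.1]
grip_width: 0.0401
grasp_force: 0.0
```

```bash
python3 -c "
from h import *
go(.4555,-.3635,.071,.537)"
```

```text
t 31.95 pos [ 0.4538 -0.3647  0.147 ] j1,6 [-0.72 -1.25] w 0.0401 F [-0.7 -0.1  0.1] g 0.0
  tr [-0.    0.21  7.6 ] rot [-0.001 -0.002 -0.004]
```

Call:
jog_arm(deltas=[{"translation": [0, 0.2, 2], "delta_rot": [0, 0, 0], "hand": 4}, {"translation": [0, 0.2, 4], "delta_rot": [0, 0, 0], "hand": 4}, {"translation": [0, 0.2, 6], "delta_rot": [0, 0, 0], "hand": 4}, {"translation": [0, 0.2, 7.5], "delta_rot": [0, 0, 0], "hand": 4}, {"translation": [0, 0.2, 7.5], "delta_rot": [0, 0, 0], "hand": 4}])

```text
clock: 32.58
ee_pos: [0.4558, -0.3619, 0.0718]
ee_rot: [0.495, 0.869, 0.0, -0.001]
wrist_force: [0.6, 0.2, -0.7]
grip_width: 0.0399
grasp_force: 0.0
```

Call:
jog_arm(deltas=[{"translation": [0, 0, 0], "delta_rot": [0, 0, 0], "hand": 0.5}, {"translation": [0, 0, 0], "delta_rot": [0, 0, 0], "hand": 0.5}, {"translation": [0, 0, 0], "delta_rot": [0, 0, 0], "hand": 0.5}, {"translation": [0, 0, 0], "delta_rot": [0, 0, 0], "hand": 0.5}, {"translation": [0, 0, 0], "delta_rot": [0, 0, 0], "hand": 0.5}])

```text
clock: 33.2
ee_pos: [0.4554, -0.3633, 0.0744]
ee_rot: [0.495, 0.869, -0.001, -0.0]
wrist_force: [-11.4, -4.8, 5.5]
grip_width: 0.0132
grasp_force: 59.5
```

```bash
python3 -c "
from h import *
s=get_state();print('F tool',Ro.from_quat(s['ee_rot']).inv().apply(s['wrist_force']),s['wrist_torque'])
go(.4555,-.3635,.071,.537)"
```

```text
F tool [  1.67227269 -12.2756904   -5.49787925] [-0.63160653  1.9518082  -0.01968357]
t 33.2 pos [ 0.4554 -0.3633  0.0744] j1,6 [-0.72 -1.25] w 0.0132 F [-11.4  -4.8   5.5] g 59.5
  tr [-0.02 -0.    0.34] rot [-0.002  0.001 -0.002]
```

Call:
jog_arm(deltas=[{"translation": [0, -0.1, 0], "delta_rot": [0, 0, 0], "hand": 0.5}, {"translation": [0, -0.2, 0], "delta_rot": [0, 0, 0], "hand": 0.5}, {"translation": [0, -0.2, 0], "delta_rot": [0, 0, 0], "hand": 0.5}, {"translation": [0, -0.2, 0], "delta_rot": [0, 0, 0], "hand": 0.5}, {"translation": [0, -0.2, 0], "delta_rot": [0, 0, 0], "hand": 0.5}])

```text
clock: 33.83
ee_pos: [0.4551, -0.3635, 0.0744]
ee_rot: [0.495, 0.869, 0.0, 0.001]
wrist_force: [-0.6, 2.8, 6.1]
grip_width: 0.0126
grasp_force: 59.8
```

Call:
jog_arm(deltas=[{"translation": [0, 0, 0], "delta_rot": [0, 0, 0.08], "hand": 0.5}, {"translation": [0, 0, 0], "delta_rot": [0, 0, 0.16], "hand": 0.5}, {"translation": [0, 0, 0], "delta_rot": [0, 0, 0.24], "hand": 0.5}, {"translation": [0, 0, 0], "delta_rot": [0, 0, 0.32], "hand": 0.5}, {"translation": [0, 0, 0], "delta_rot": [0, 0, 0.4], "hand": 0.5}])

```text
clock: 34.45
ee_pos: [0.456, -0.3632, 0.0745]
ee_rot: [0.659, 0.752, 0.001, 0.002]
wrist_force: [9.8, 4.1, 2.5]
grip_width: 0.0126
grasp_force: 59.4
```

```bash
python3 -c "
from h import *
s=get_state();print('F tool',Ro.from_quat(s['ee_rot']).inv().apply(s['wrist_force']),s['wrist_torque'])
go(.4555,-.3635,.071,.537)"
```

```text
F tool [ 2.81281593 10.22993178 -2.48384811] [ 0.76442878 -1.88151496  0.0859049 ]
t 34.45 pos [ 0.456  -0.3632  0.0745] j1,6 [-0.72 -0.85] w 0.0126 F [9.8 4.1 2.5] g 59.4
  tr [-0.02 -0.05  0.35] rot [ 0.003  0.002 -0.404]
```

Call:
jog_arm(deltas=[{"translation": [0, 0.15, 0], "delta_rot": [0, 0, 0.08], "hand": 0.5}, {"translation": [0, 0.15, 0], "delta_rot": [0, 0, 0.16], "hand": 0.5}, {"translation": [0, 0.15, 0], "delta_rot": [0, 0, 0.24], "hand": 0.5}, {"translation": [0, 0.15, 0], "delta_rot": [0, 0, 0.32], "hand": 0.5}, {"translation": [0, 0.15, 0], "delta_rot": [0, 0, 0.4], "hand": 0.5}])

```text
clock: 35.08
ee_pos: [0.4572, -0.3633, 0.0745]
ee_rot: [0.795, 0.607, 0.001, 0.001]
wrist_force: [6.5, 1.3, 2.3]
grip_width: 0.0125
grasp_force: 59.4
```

Call:
jog_arm(deltas=[{"translation": [0, 0, 0], "delta_rot": [0, 0, 0.08], "hand": 0.5}, {"translation": [0, 0, 0], "delta_rot": [0, 0, 0.16], "hand": 0.5}, {"translation": [0, 0, 0], "delta_rot": [0, 0, 0.24], "hand": 0.5}, {"translation": [0, 0, 0], "delta_rot": [0, 0, 0.32], "hand": 0.5}, {"translation": [0, 0, 0], "delta_rot": [0, 0, 0.4], "hand": 0.5}])

```text
clock: 35.7
ee_pos: [0.4579, -0.3638, 0.0745]
ee_rot: [0.9, 0.437, 0.002, 0.002]
wrist_force: [15.7, -4.5, -3.1]
grip_width: 0.0126
grasp_force: 58.7
```

```bash
python3 -c "
from h import *
s=get_state();print('F tool',Ro.from_quat(s['ee_rot']).inv().apply(s['wrist_force']),s['wrist_torque'])
go(.4555,-.3635,.071,.537-2.1)"
```

```text
F tool [ 6.21585322 15.10718436  3.14758309] [-0.89990486 -2.73608404  0.07715664]
t 35.7 pos [ 0.4579 -0.3638  0.0745] j1,6 [-0.72 -0.05] w 0.0126 F [15.7 -4.5 -3.1] g 58.7
  tr [-0.13 -0.21  0.35] rot [ 0.005 -0.004  0.896]
```

Call:
jog_arm(deltas=[{"translation": [0.1, 0.25, 0], "delta_rot": [0, 0, 0.08], "hand": 0.5}, {"translation": [0.1, 0.25, 0], "delta_rot": [0, 0, 0.16], "hand": 0.5}, {"translation": [0.1, 0.25, 0], "delta_rot": [0, 0, 0.24], "hand": 0.5}, {"translation": [0.1, 0.25, 0], "delta_rot": [0, 0, 0.32], "hand": 0.5}, {"translation": [0.1, 0.25, 0], "delta_rot": [0, 0, 0.4], "hand": 0.5}])

```text
clock: 36.33
ee_pos: [0.459, -0.3647, 0.0745]
ee_rot: [0.968, 0.249, 0.0, 0.001]
wrist_force: [-1.1, -3.7, 3.9]
grip_width: 0.0126
grasp_force: 60.0
```

Call:
jog_arm(deltas=[{"translation": [0, 0, 0], "delta_rot": [0, 0, 0.08], "hand": 0.5}, {"translation": [0, 0, 0], "delta_rot": [0, 0, 0.16], "hand": 0.5}, {"translation": [0, 0, 0], "delta_rot": [0, 0, 0.24], "hand": 0.5}, {"translation": [0, 0, 0], "delta_rot": [0, 0, 0.32], "hand": 0.5}, {"translation": [0, 0, 0], "delta_rot": [0, 0, 0.4], "hand": 0.5}])

```text
clock: 36.95
ee_pos: [0.4592, -0.3656, 0.0745]
ee_rot: [0.999, 0.052, 0.001, 0.002]
wrist_force: [2.4, -11.8, 0.3]
grip_width: 0.0128
grasp_force: 59.4
```

```bash
python3 -c "
from h import *
s=get_state();print('F tool',Ro.from_quat(s['ee_rot']).inv().apply(s['wrist_force']),s['wrist_torque'])
go(.4555,-.3635,.071,.537-2.1)"
```

```text
F tool [ 1.13548359 11.9319319  -0.27646392] [-2.53486961 -0.32827684  0.03285835]
t 36.95 pos [ 0.4592 -0.3656  0.0745] j1,6 [-0.72  0.75] w 0.0128 F [  2.4 -11.8   0.3] g 59.4
  tr [-0.34 -0.25  0.35] rot [ 0.005 -0.002  0.095]
```

Call:
jog_arm(deltas=[{"translation": [0, 0.2, 0], "delta_rot": [0, 0, 0.05], "hand": 0.5}, {"translation": [0, 0.2, 0], "delta_rot": [0, 0, 0.1], "hand": 0.5}, {"translation": [0, 0.2, 0], "delta_rot": [0, 0, 0.12], "hand": 0.5}, {"translation": [0, 0.2, 0], "delta_rot": [0, 0, 0.14], "hand": 0.5}, {"translation": [0, 0.2, 0], "delta_rot": [0, 0, 0.14], "hand": 0.5}])

```text
clock: 37.58
ee_pos: [0.4592, -0.3662, 0.0745]
ee_rot: [1.0, -0.016, 0.0, 0.001]
wrist_force: [-1.9, 1.8, 6.1]
grip_width: 0.0128
grasp_force: 66.2
```

```bash
python3 -c "
from h import *
s=get_state();print('F tool',Ro.from_quat(s['ee_rot']).inv().apply(s['wrist_force']),s['wrist_torque'])
go(.4555,-.3635,.071,.537-2.1)"
```

```text
F tool [-1.91256512 -1.71067286 -6.09617746] [0.1073637  0.47024567 1.32271734]
t 37.58 pos [ 0.4592 -0.3662  0.0745] j1,6 [-0.72  0.89] w 0.0128 F [-1.9  1.8  6.1] g 66.2
  tr [-0.38 -0.26  0.35] rot [ 0.001 -0.001 -0.041]
```

The clockwise stop is reached: torque jumped to 1.3 N m at a hand yaw of −1.60. I now come back four clicks, 1.2 rad plus the small windup.

Call:
jog_arm(deltas=[{"translation": [0, 0, 0], "delta_rot": [0, 0, -0.08], "hand": 0.5}, {"translation": [0, 0, 0], "delta_rot": [0, 0, -0.16], "hand": 0.5}, {"translation": [0, 0, 0], "delta_rot": [0, 0, -0.24], "hand": 0.5}, {"translation": [0, 0, 0], "delta_rot": [0, 0, -0.32], "hand": 0.5}, {"translation": [0, 0, 0], "delta_rot": [0, 0, -0.4], "hand": 0.5}])

```text
clock: 38.2
ee_pos: [0.4592, -0.3654, 0.0744]
ee_rot: [0.983, 0.183, 0.0, -0.0]
wrist_force: [-2.5, 10.8, 11.6]
grip_width: 0.0127
grasp_force: 61.1
```

Call:
jog_arm(deltas=[{"translation": [0, 0, 0], "delta_rot": [0, 0, -0.08], "hand": 0.5}, {"translation": [0, 0, 0], "delta_rot": [0, 0, -0.16], "hand": 0.5}, {"translation": [0, 0, 0], "delta_rot": [0, 0, -0.24], "hand": 0.5}, {"translation": [0, 0, 0], "delta_rot": [0, 0, -0.32], "hand": 0.5}, {"translation": [0, 0, 0], "delta_rot": [0, 0, -0.4], "hand": 0.5}])

```text
clock: 38.83
ee_pos: [0.4588, -0.3646, 0.0744]
ee_rot: [0.927, 0.375, 0.0, -0.001]
wrist_force: [-8.1, 19.1, 17.3]
grip_width: 0.013
grasp_force: 62.0
```

Call:
jog_arm(deltas=[{"translation": [0, 0, 0], "delta_rot": [0, 0, -0.1], "hand": 0.5}, {"translation": [0, 0, 0], "delta_rot": [0, 0, -0.2], "hand": 0.5}, {"translation": [0, 0, 0], "delta_rot": [0, 0, -0.3], "hand": 0.5}, {"translation": [0, 0, 0], "delta_rot": [0, 0, -0.4], "hand": 0.5}, {"translation": [0, 0, 0], "delta_rot": [0, 0, -0.43], "hand": 0.5}])

```text
clock: 39.45
ee_pos: [0.458, -0.364, 0.0743]
ee_rot: [0.826, 0.564, 0.0, -0.003]
wrist_force: [-17.7, 24.3, 23.0]
grip_width: 0.0128
grasp_force: 62.9
```

```bash
python3 -c "
from h import *
s=get_state();print('F tool',Ro.from_quat(s['ee_rot']).inv().apply(s['wrist_force']),s['wrist_torque'])
go(.4555,-.3635,.071,-.37)"
```

```text
F tool [ 16.28078329 -25.41480749 -22.80828741] [ 4.06562011  2.85221323 -0.05741977]
t 39.45 pos [ 0.458  -0.364   0.0743] j1,6 [-0.72 -0.34] w 0.0128 F [-17.7  24.3  23. ] g 62.9
  tr [-0.05 -0.25  0.33] rot [-0.004 -0.003 -0.002]
```

Call:
jog_arm(deltas=[{"translation": [0.1, -0.2, -0.1], "delta_rot": [0, 0, 0], "hand": 0.5}, {"translation": [0.15, -0.35, -0.1], "delta_rot": [0, 0, 0], "hand": 0.5}, {"translation": [0.15, -0.35, -0.1], "delta_rot": [0, 0, 0], "hand": 0.5}, {"translation": [0.15, -0.35, -0.1], "delta_rot": [0, 0, 0], "hand": 0.5}, {"translation": [0.15, -0.35, -0.1], "delta_rot": [0, 0, 0], "hand": 0.5}])

```text
clock: 40.08
ee_pos: [0.4573, -0.3634, 0.0747]
ee_rot: [0.826, 0.563, 0.001, 0.001]
wrist_force: [11.2, -1.6, -5.8]
grip_width: 0.0126
grasp_force: 59.4
```

Call:
jog_arm(deltas=[{"translation": [0, 0, 0], "delta_rot": [0, 0, 0], "hand": 4}, {"translation": [0, 0, 0], "delta_rot": [0, 0, 0], "hand": 4}, {"translation": [0, 0, 0], "delta_rot": [0, 0, 0], "hand": 4}, {"translation": [0, 0, 0], "delta_rot": [0, 0, 0], "hand": 4}, {"translation": [0, 0, -1], "delta_rot": [0, 0, 0], "hand": 4}])

```text
clock: 40.7
ee_pos: [0.4558, -0.363, 0.084]
ee_rot: [0.827, 0.563, -0.0, -0.001]
wrist_force: [-0.3, 0.4, 0.2]
grip_width: 0.0402
grasp_force: 0.0
```

Call:
jog_arm(deltas=[{"translation": [0, 0, -3], "delta_rot": [0, 0, 0], "hand": 4}, {"translation": [0, 0, -8], "delta_rot": [0, 0, 0], "hand": 4}, {"translation": [0, 0, -13], "delta_rot": [0, 0, 0], "hand": 4}, {"translation": [0, 0, -15], "delta_rot": [0, 0, 0], "hand": 4}, {"translation": [0, 0, -15], "delta_rot": [0, 0, 0], "hand": 4}])

```text
clock: 41.32
ee_pos: [0.4564, -0.3634, 0.2358]
ee_rot: [0.827, 0.563, 0.0, 0.001]
wrist_force: [-0.5, -0.8, -0.7]
grip_width: 0.0396
grasp_force: 0.0
```

```bash
python3 -c "
from h import *
go(.42,-.05,.23,0)"
```

```text
t 41.33 pos [ 0.4564 -0.3634  0.2358] j1,6 [-0.72 -0.34] w 0.0396 F [-0.5 -0.8 -0.7] g 0.0
  tr [ 27.84 -14.86   0.52] rot [ 0.002  0.001 -0.375]
```

Move aside and verify.

Call:
jog_arm(deltas=[{"translation": [5, -2.7, 0], "delta_rot": [0, 0, 0], "hand": 4}, {"translation": [10, -5.4, 0], "delta_rot": [0, 0, 0], "hand": 4}, {"translation": [15, -8, 0], "delta_rot": [0, 0, 0], "hand": 4}, {"translation": [20, -10.7, 0], "delta_rot": [0, 0, 0], "hand": 4}, {"translation": [25, -13.4, 0], "delta_rot": [0, 0, 0], "hand": 4}])

```text
clock: 41.95
ee_pos: [0.422, -0.0799, 0.2324]
ee_rot: [0.827, 0.563, -0.001, -0.001]
wrist_force: [0.3, -0.3, 0.4]
grip_width: 0.0399
grasp_force: 0.0
```

Call:
jog_arm(deltas=[{"translation": [5, -2.7, 0], "delta_rot": [0, 0, 0], "hand": 4}, {"translation": [10, -5.4, 0], "delta_rot": [0, 0, 0], "hand": 4}, {"translation": [12, -6.5, 0], "delta_rot": [0, 0, 0], "hand": 4}, {"translation": [12, -6.5, 0], "delta_rot": [0, 0, 0], "hand": 4}, {"translation": [12, -6.5, 0], "delta_rot": [0, 0, 0], "hand": 4}])

```text
clock: 42.58
ee_pos: [0.4063, 0.0535, 0.2332]
ee_rot: [0.827, 0.563, -0.001, -0.0]
wrist_force: [-0.6, -0.7, 0.4]
grip_width: 0.0399
grasp_force: 0.0
```

```bash
python3 -c "
from h import *
t=grab_frame('top')[:,:,::-1];a=cv2.resize(t[200:276,395:471],(400,400),interpolation=2)
b=grab_frame('scene')[:,:,::-1]; z=cv2.resize(b[140:188,175:251],(400,253),interpolation=2); l=cv2.resize(b[140:380,150:470],(400,300),interpolation=2)
c=np.zeros((600,800,3),np.uint8);c[:400,:400]=a;c[:253,400:]=z;c[300:,400:]=l;c[400:,:400]=cv2.resize(t[125:265,180:460],(400,200));cv2.imwrite('pics/c3.png',c)
"
```

```text
(no output)
```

View pics/c3.png

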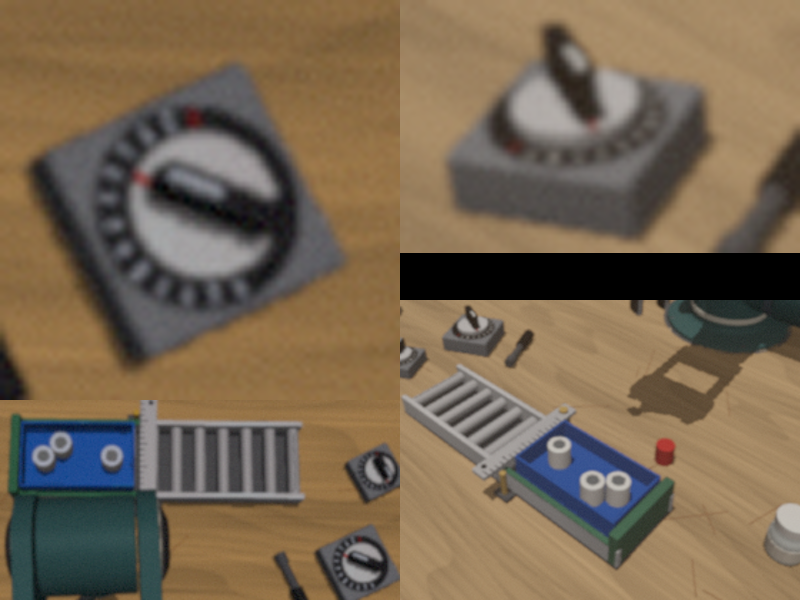

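The pointer at (140,178) sits about 69° (1.2 rad) counter-clockwise of the red mark at (195,118), which is four clicks back. The tray is home with three slugs in it, and the ruler is across.

```bash
python3 -c "
from bench import job
print(job.hand_in())"
```

```text
the job is handed in; nothing more can be done
None
```

I handed the job in at about 43 s with no verdict returned: all three slugs on the bench are in the tray, the tray is home against the stop, the ruler is across at its end stop, and the dial is four clicks back from its clockwise stop.

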